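# Pry open a battery cover and take out the spent pack

## Task

Using the flat-bladed pry tool, not your fingers, lever up the battery cover of the instrument on the work stand at the notch in the side facing the robot, and then swing the cover all the way back to its stop without forcing it. Take out the spent battery pack and set it down gently, flat and ridge upwards, in the open white tray. Leave the pry tool lying on the black rubber pad, the cover standing open, and the screwdriver and the roll of tape where they are.

Things in the scene. Friction and masses are not known exactly. Their poses are not given: they have to be found in the camera images.
- case: Grey instrument, 150 (x) x 170 (y) mm, on an aluminium stand; fixed. Two clamp blocks each at front and back (y = +-62, 10 mm out, up to z = 34). Origin on the bench under its centre; x from the notched front to the back, z up. Underside z = 20, top face z = 68 mm. The battery bay in its top, closed by the cover: x -63 to 27, y -48 to 48, floor z = 30 mm.
- notch (a point): Middle of the mouth of the pry notch in the front face, the side towards the robot (case frame -75, 0, 60.5 mm), axes as the case. It is 44 mm wide (y); its sill, 12 mm deep in x, lies at z = 57 and the underside of the shut cover at z = 64, a gap of 7 mm. The cover edge lies 6 mm in from the front face; beyond the sill is the bay.
- cover (a joint): Angle of the cover: 0 shut (flush with the top), grows as the front edge rises, 1.95 rad at its stop, leaning back past upright. The hinge is stiff: the cover stays where it is left.
- hinge_line (a point): Middle of the cover's hinge axis (case frame 33, 0, 66 mm); the axis runs along the case's y. The point does not turn with the cover.
- cover_edge (a point): Middle of the cover's free front edge; moves with the cover. The cover is a flat black plate, 102 mm from hinge to edge, 108 mm wide, 4 mm thick (the point at mid-thickness).
- battery: Spent battery pack in the bay under the cover: black slab 78 (x) x 86 (y) x 14 mm with a grip ridge on top, 50 mm long (x), 12 mm wide (y), 16 mm high, so 30 mm high in all; about 160 g. Origin at the centre of its underside. The ridge is pinched from above across its 12 mm.
- rib (a point): On the pack's grip ridge, centred, 24 mm above the pack's underside (6 mm below the ridge's top).
- pry: Pry tool, loose, starts lying on the rubber pad: wooden handle 110 (x) x 16 (y) x 18 (z) mm with a flat steel blade 16 mm wide and 2 mm thick sticking out 65 mm in +x; about 90 g. Origin at the centre of the handle's underside; blade and handle axis are 9 mm above it.
- pry_grip (a point): Good place to grip the tool: on the axis of the handle, 20 mm from the handle's middle towards the blade, 100 mm from the tip.
- pry_tip (a point): Middle of the blade's tip, 120 mm from the handle's middle.
- pry_butt (a point): Rear end of the pry tool's handle, on its axis, 55 mm from the handle's middle.
- pad: Flat black rubber tool pad, 260 (x) x 150 (y) x 4 mm, fixed. Origin at the centre of its underside.
- tray: Open white plastic tray, 180 (x) x 160 (y) x 32 mm outside, walls and floor 5 mm; fixed, empty. Origin at the centre of its underside.
- screwdriver: Bystander: screwdriver 170 mm long on the rubber pad beside the pry tool, about 80 mm from it.
- tape: Bystander: roll of clear tape lying flat, 90 mm across, 22 mm high.

How it is judged:
By the outcome, as a careful person would: the job done as asked, in the order asked, and still so for the second after the job is handed in, with the robot touching nothing.
It also fails if it takes over 72 s, if anything falls off the work surface, if the arm or the gripper's body presses on something with over 40 N, if the wrist force passes 120 N, or if a joint passes its speed limit or range.

## Robot

A 6-joint arm with a two-finger parallel gripper is mounted at the origin on the work surface. World frame = base frame: x ahead of the robot, y to its left, z up, the work surface at z = 0. Lengths are in m, angles in rad, forces in N, time in s.
With the tool pointing down it reaches from about 0.225 to 0.875 m from the base axis. Payload 3.4 kg.
Tool frame: the origin (TCP) lies where the fingers leave the gripper's body, on its centre line; the fingertips stand 73 mm ahead of it and the grasp point (between the pads) lies 54 mm ahead of it (manip.pinch_z is the distance from the TCP to the grasp point, in m); z points along the fingers, y is the line along which they close (so a half turn about z gives the same grasp; the last joint's range is limited). The gripper opens to 85 mm and grips with 20 to 120 N. Pads are 22 mm wide; open, the fingers measure 114 mm over their backs; the gripper's body (76 mm by 85 mm) begins 54 mm behind the grasp point. The pads swing forward as they close: fully open they stand 13 mm farther back than shut.
Start: joints at [-1.229, 0.276, 1.505, -0, 1.361, -0.121], TCP at [0.257, -0.515, 0.304] pointing down, gripper open.
Joint ranges: [-2.89, 2.89], [-0.75, 2.08], [0.22, 2.7], [-1.18, 4.32], [0.11, 2.71], [-2.7, 2.7]. Speed limits (rad/s): [2.57, 2.57, 3.14, 3.14, 3.14, 3.14].

## Interface

Orientations are given as a unit quaternion [w, x, y, z].
In Python, from rig import readout, imaging, manip gives the robot as it stands. The module is installed in compiled form; this text tells all that it offers.
- The arm moves only by the tool servo_tool, never from a script. Its argument "moves" is a list of rows, each an object with "dp": the shift along the tool's x, y, z in units of 0.2 m (1.0 is 0.2 m), a list of three; "delta_rot": the turn, a rotation vector about the tool's x, y, z in units of 0.1 rad (1.0 is 0.1 rad), a list of three; "fingers": the opening, from 0 (shut) to 1 (fully open). In form: [{"dp": [dx, dy, dz], "delta_rot": [wx, wy, wz], "fingers": fingers}, ...]. A call has 1 to 5 rows; each row shifts and turns the commanded pose from where the row before left it, along the tool's axes as they then stand; what a row does not reach is not made up. A row lasts 1/10 s, in which the tool goes at most 50 mm and 8.59 degrees, less where a joint would pass 70% of its speed; a pose out of reach is approached as far as the arm can. A call with a number of a shift or a turn outside -1 to 1 is refused whole. A call with a gripper value outside its range is refused whole. The fingers move at their own pace and stop on an object; "force" is the grip in N (left out, the last holds). Time passes only in rows, so rows that do not move let the fingers close. It gives the time, the measured TCP pose, the force, the opening and the grip force at its end, in the units of the state.
- readout.get_state(): the state, without advancing time (a new reading comes with each control period).
- imaging.get_image(name): name is "scene" or "top" or "wrist"; returns (picture, depth): 420x560x3 uint8, red, green, blue; 420x560 float32, m along the optical axis (not along the pixel's ray), 0 where there is no reading.
- imaging.calibration(name): a dict with "intrinsics" (3x3 intrinsics, pixels), "R" (3x3) and "t" (3): a world point X has camera coordinates R X + t; the wrist camera has in their place "hand_eye" (4x4, takes a point from camera to tool coordinates, whose origin is the TCP and whose axes are the flange's). Camera axes: x right, y down, z forward; pixel columns grow to the right and rows downward; lengths in m; the calibration is good to about 2 mm. A picture is of the moment at which its call begins: read the wrist's pose just before it. calibration takes no time and is no camera call.
- manip.sign_off(): hands the job in; it is judged then, once.
The state is a dict: "clock": time; "qpos": joint angles; "qd": joint speeds; "effort": joint torques, N m; "position": TCP position; "ee_rot": TCP orientation; "contact_force": force on the tool from outside, world axes, zero at the start; "moment": the same for the moment, N m; "width": finger opening in m; "gripper_force": force on a finger pad.
Only numpy, scipy, OpenCV 4.12 (cv2) and the standard library are available. Lean on these libraries where they do the work, as an engineer would, in place of code of your own. Each camera call takes 0.05 s, during which the arm holds its last target. There are 200 camera calls.

## Working session

There is one attempt and no reset: what is moved stays moved. The work goes in short steps, Python scripts to look and compute and a tool call to move; the robot and the scene stay as the last step left them, time stands still between calls to the robot, and variables do not carry over. Pictures are saved under pics/ and viewed, at most 10 in all, crops included, and the job is handed in when it is done.

Besides the shell and the picture viewer there is one more tool, called after "Call:" by a JSON object that holds its "api" and its "payload". servo_tool: Moves the arm, as the interface text tells. Its arguments: {"type":"object","properties":{"moves":{"type":"array"},"force":{"type":"number"}},"required":["moves"]}

```bash
mkdir -p pics; cat > h.py <<'E'
import numpy as np, cv2
from rig import readout, imaging, manip
from scipy.spatial.transform import Rotation as Ro
def cam(n):
    c=imaging.calibration(n); return c
def grab(n,save=None):
    p,d=imaging.get_image(n)
    if save: cv2.imwrite('pics/'+save,p[:,:,::-1])
    return p,d
def world(n,d):
    c=cam(n);K=np.array(c['intrinsics']);v,u=np.indices(d.shape)
    P=np.stack([(u-K[0,2])/K[0,0]*d,(v-K[1,2])/K[1,1]*d,d],-1)
    return (P-np.array(c['t']))@np.array(c['R'])
E
python3 - <<'E'
from h import *
a,d=grab('top','top.png');b,e=grab('scene','scene.png')
np.save('top.npy',world('top',d));np.save('scene.npy',world('scene',e))
cv2.imwrite('pics/both.png',cv2.resize(np.hstack([a,b])[:,:,::-1],(800,300)))
s=readout.get_state();print(s)
for n in('top','scene'):
  c=cam(n);print(n,np.round(-np.array(c['R']).T@c['t'],3),np.round(c['R'],2))
E
```

```text
{'clock': 0.1, 'qpos': array([-1.22902843e+00,  2.76518443e-01,  1.50602614e+00,  4.49531304e-06,
        1.36068771e+00, -1.21028213e-01]), 'qd': array([-1.66757076e-03, -4.41911558e-04, -2.86904792e-03,  1.82445699e-05,
        1.67482796e-03,  1.71774165e-04]), 'effort': array([ 7.87981025e-04, -4.17697299e+01, -2.46405619e+01, -3.15589814e-04,
        5.81047585e-03,  1.58829067e-05]), 'position': array([ 0.25657052, -0.51418306,  0.30312588]), 'ee_rot': array([-8.15075922e-04,  9.73346500e-01,  2.29338002e-01, -8.81155729e-05]), 'contact_force': array([ 1.42982068,  0.36126238, -0.61728919]), 'moment': array([ 0.01941746, -0.0271132 ,  0.02723646]), 'gripper_force': 0.0, 'width': 0.08571671196203896}
top [ 0.437 -0.01   1.253] [[ 0.02 -1.   -0.  ]
 [-1.   -0.02 -0.07]
 [ 0.07  0.01 -1.  ]]
scene [ 1.119 -0.679  0.646] [[ 0.75  0.66  0.01]
 [ 0.37 -0.4  -0.84]
 [-0.55  0.64 -0.54]]
```

View pics/top.png

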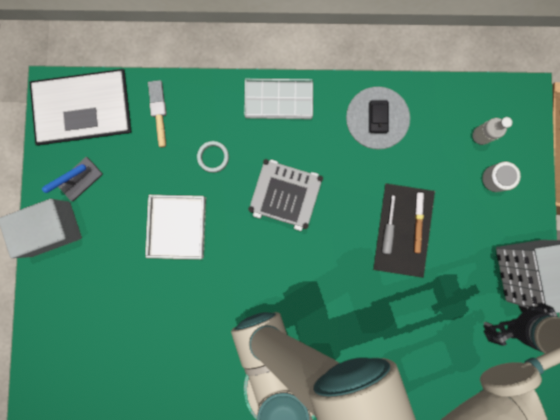

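View pics/scene.png

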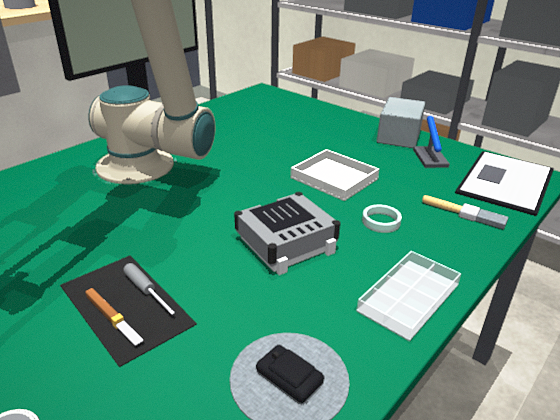

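The top view shows the case at about (286,195), with its notch side facing down the image. The pad is at (405,230), with the pry tool at about (419,222): orange handle, pale blade pointing up. The screwdriver is at (390,225), the tray at (176,227) and the tape at (212,157). The scene view agrees.

```bash
python3 - <<'E'
from h import *
P=np.load('top.npy');im=cv2.imread('pics/top.png');hsv=cv2.cvtColor(im,cv2.COLOR_BGR2HSV)
c=cam('top');K=np.array(c['intrinsics']);R=np.array(c['R']);t=np.array(c['t'])
def ray(uv,z):
    uv=np.atleast_2d(uv).astype(float);d=np.c_[(uv-K[[0,1],[2,2]])/K[[0,1],[0,1]],np.ones(len(uv))]@R;o=-R.T@t
    return o+d*((z-o[2])/d[:,2])[:,None]
def roi(u0,v0,u1,v1):
    m=np.zeros(im.shape[:2],bool);m[v0:v1,u0:u1]=1;return m
def rect(name,m,z):
    m=m.astype(np.uint8);n,l,st,ce=cv2.connectedComponentsWithStats(m);k=1+np.argmax(st[1:,4]);vv,uu=np.where(l==k)
    W=ray(np.c_[uu,vv],z);r=cv2.minAreaRect((W[:,:2]*1000).astype(np.float32));zz=P[vv,uu,2]
    print(name,'c',np.round(r[0],1),'size',np.round(r[1],1),'ang',round(r[2],1),'n',len(uu),'z',np.round(np.percentile(zz,[5,50,95])*1000,1));return W
H,S,V=[hsv[...,i].astype(int) for i in range(3)]
green=(abs(H-75)<20)&(S>120)
Z=P[...,2]
rect('case top',roi(235,145,340,245)&(Z>.055),.068)
rect('cover dark',roi(255,165,315,228)&(V<80)&(Z>.05),.068)
rect('pad',roi(365,175,445,285)&~green&(V<255),.004)
W=rect('handle',roi(407,185,435,262)&(H<25)&(S>110)&(V>90),.012+.004)
W2=rect('pry all',roi(407,185,435,262)&(V>90)&~green,.014)
for n,w in(('h',W),('all',W2)):
    m=w[:,:2].mean(0);q,s,vt=np.linalg.svd(w[:,:2]-m,full_matrices=0);a=vt[0]*np.sign(vt[0,0]);pr=(w[:,:2]-m)@a
    print(n,m,np.degrees(np.arctan2(a[1],a[0])),m+a*pr.min(),m+a*pr.max())
rect('tray',roi(135,185,215,270)&~green&(V>90),.032)
rect('tape',roi(190,135,235,180)&~green,.022)
rect('screwdriver',roi(376,188,404,262)&(V>70)&~green,.012)
big=cv2.resize(im[150:290,230:450],(792,504),interpolation=cv2.INTER_CUBIC);cv2.imwrite('pics/crop.png',big)
for p in[(0.4,0,0.068)]:print(ray((286,195),.068))
E
```

```text
case top c [560.3   4.6] size [176.  156.4] ang 73.7 n 3222 z [63.1 66.9 70.9]
cover dark c [470.  -54.1] size [8.4 8.4] ang 0.9 n 13 z [65.9 68.1 70.9]
pad c [ 464.2 -347.2] size [149.8 258.6] ang 81.9 n 4418 z [-0.9  3.5 23.3]
handle c [ 451.6 -384.4] size [ 20.9 104.9] ang 87.7 n 235 z [ 3.5 20.1 24.4]
pry all c [ 486.2 -387.1] size [ 24.7 179.6] ang 87.0 n 470 z [ 0.9 16.1 23.7]
h [ 0.4497016  -0.38417019] -3.536154287427597 [ 0.39906479 -0.38104104] [ 0.50374997 -0.38751016]
all [ 0.48974244 -0.38757692] -3.00957199320068 [ 0.39650162 -0.38267476] [ 0.57587799 -0.39210553]
tray c [461.9 320.9] size [171.5 187.5] ang 89.5 n 3839 z [-1.3  4.3 30.8]
tape c [671.8 221. ] size [95.1 93.9] ang 46.5 n 492 z [-3.7 17.4 24.1]
screwdriver c [ 480.  -304.5] size [ 30.  177.5] ang 82.7 n 459 z [ 0.4 21.3 30.3]
[[0.55494758 0.00189109 0.068     ]]
```

View pics/crop.png

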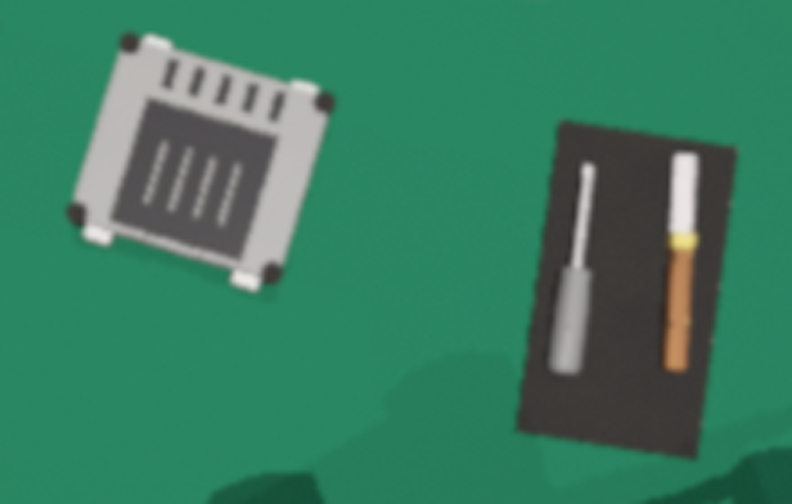

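The crop shows the case turned about -16°, with the dark cover bounded by its front edge at the lower right. The pry tool lies on the pad with its blade towards +x, and the sizes match those given (case 176x156 with corners, pad 150x259, tool about 179 long). I'm moving above the pry tool now.

```bash
cat >> h.py <<'E'
def q2R(q): return Ro.from_quat([q[1],q[2],q[3],q[0]])
def pose():
    s=readout.get_state(); return np.array(s['position']),q2R(s['ee_rot']),s
def Rt(yaw,pitch=0):
    "tool x along horizontal yaw (deg), z down, then tip-up pitch (deg) about tool y"
    return Ro.from_euler('z',yaw,degrees=True)*Ro.from_euler('x',180,degrees=True)*Ro.from_euler('y',pitch,degrees=True)
def plan(p1,R1,n,fing,p0=None,R0=None):
    if p0 is None: p0,R0,_=pose()
    rv=(R0.inv()*R1).as_rotvec()
    st=R0.inv().apply(np.array(p1)-p0)
    for k in range(n):
        Rk=R0*Ro.from_rotvec(rv*k/n)
        dp=Rk.inv().apply((np.array(p1)-p0)/n)
        print('{"dp":%s,"delta_rot":%s,"fingers":%g}'%(np.round(dp/.2,3).tolist(),np.round(rv/n/.1,2).tolist(),fing))
E
python3 - <<'E'
from h import *
plan([.4725-.03,-.3866,.25],Rt(-3),8,.5)
E
```

```text
{"dp":[0.14, -0.019, 0.033],"delta_rot":[-0.0, 0.0, 0.64],"fingers":0.5}
{"dp":[0.138, -0.028, 0.033],"delta_rot":[-0.0, 0.0, 0.64],"fingers":0.5}
{"dp":[0.136, -0.037, 0.033],"delta_rot":[-0.0, 0.0, 0.64],"fingers":0.5}
{"dp":[0.133, -0.046, 0.033],"delta_rot":[-0.0, 0.0, 0.64],"fingers":0.5}
{"dp":[0.13, -0.054, 0.033],"delta_rot":[-0.0, 0.0, 0.64],"fingers":0.5}
{"dp":[0.126, -0.063, 0.033],"delta_rot":[-0.0, 0.0, 0.64],"fingers":0.5}
{"dp":[0.122, -0.071, 0.033],"delta_rot":[-0.0, 0.0, 0.64],"fingers":0.5}
{"dp":[0.117, -0.078, 0.033],"delta_rot":[-0.0, 0.0, 0.64],"fingers":0.5}
```

Call:
{"api": "servo_tool", "payload": {"moves": [{"dp": [0.14, -0.02, 0.033], "delta_rot": [0, 0, 0.64], "fingers": 0.5}, {"dp": [0.138, -0.028, 0.033], "delta_rot": [0, 0, 0.64], "fingers": 0.5}, {"dp": [0.136, -0.037, 0.033], "delta_rot": [0, 0, 0.64], "fingers": 0.5}, {"dp": [0.133, -0.046, 0.033], "delta_rot": [0, 0, 0.64], "fingers": 0.5}]}}

```text
clock: 0.5
position: [0.3503, -0.4499, 0.2768]
ee_rot: [-0.0, 0.995, 0.102, -0.0]
contact_force: [0.7, 1.1, -0.4]
width: 0.0424
gripper_force: 0.0
```

Call:
{"api": "servo_tool", "payload": {"moves": [{"dp": [0.13, -0.054, 0.033], "delta_rot": [0, 0, 0.64], "fingers": 0.5}, {"dp": [0.126, -0.063, 0.033], "delta_rot": [0, 0, 0.64], "fingers": 0.5}, {"dp": [0.122, -0.071, 0.033], "delta_rot": [0, 0, 0.64], "fingers": 0.5}, {"dp": [0.117, -0.078, 0.033], "delta_rot": [0, 0, 0.64], "fingers": 0.5}, {"dp": [0, 0, 0], "delta_rot": [0, 0, 0], "fingers": 0.5}]}}

```text
clock: 1.0
position: [0.4443, -0.3842, 0.2496]
ee_rot: [-0.002, 1.0, -0.023, -0.0]
contact_force: [0.1, 0.7, -0.5]
width: 0.0427
gripper_force: 0.0
```

```bash
cat >> h.py <<'E'
def wrist(save=None):
    p,R,s=pose(); im,d=grab('wrist',save); c=cam('wrist')
    T=np.array(c['hand_eye']);K=np.array(c['intrinsics'])
    M=np.eye(4);M[:3,:3]=R.as_matrix();M[:3,3]=p
    return im,d,M@T,K
def wray(T,K,uv,z):
    uv=np.atleast_2d(uv).astype(float);d=np.c_[(uv-K[[0,1],[2,2]])/K[[0,1],[0,1]],np.ones(len(uv))]@T[:3,:3].T;o=T[:3,3]
    return o+d*((z-o[2])/d[:,2])[:,None]
E
python3 - <<'E'
from h import *
im,d,T,K=wrist('w1.png');print(pose()[0],pose()[2]['width'],np.round(T,3))
hsv=cv2.cvtColor(im,cv2.COLOR_RGB2HSV);H,S,V=[hsv[...,i].astype(int) for i in range(3)]
m=((H<22)&(S>110)&(V>90)).astype(np.uint8);n,l,st,ce=cv2.connectedComponentsWithStats(m);k=1+np.argmax(st[1:,4]);v,u=np.where(l==k)
w=wray(T,K,np.c_[u,v],.018)
mm=w[:,:2].mean(0);q,s,vt=np.linalg.svd(w[:,:2]-mm,full_matrices=0);a=vt[0]*np.sign(vt[0,0]);pr=(w[:,:2]-mm)@a
print(st[k],mm,np.degrees(np.arctan2(a[1],a[0])),mm+a*pr.min(),mm+a*pr.max(),cv2.minAreaRect((w[:,:2]*1000).astype(np.float32)))
E
```

```text
[ 0.44314231 -0.38540218  0.25008884] 0.04297752997168826 [[-0.047 -0.955 -0.293  0.519]
 [-0.999  0.044  0.017 -0.388]
 [-0.004  0.293 -0.956  0.319]
 [ 0.     0.     0.     1.   ]]
[ 274  144   16   92 1331] [ 0.44894613 -0.38379616] -3.709794643308609 [ 0.39770511 -0.38047375] [ 0.49523157 -0.38679725] ((446.44085693359375, -383.6661376953125), (15.205644607543945, 97.71674346923828), 86.55245971679688)
```

View pics/w1.png

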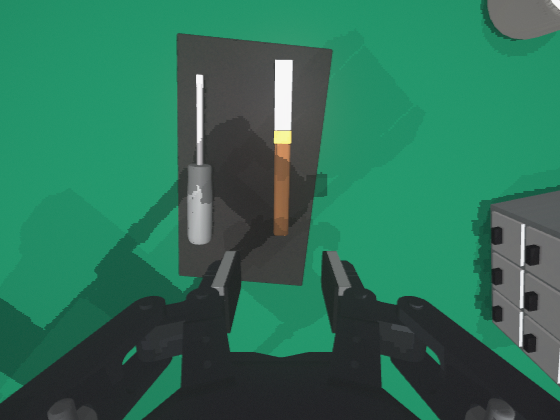

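The wrist view shows the handle at columns 274–290 and rows 144–235, the ferrule above it and the blade tip at about (284,60). The screwdriver is clear of it on the left. Both views agree on the grip point (0.4725, -0.385).

```bash
python3 - <<'E'
from h import *
plan([.4725,-.3853,.095],Rt(-3.7),5,.35)
E
```

```text
{"dp":[0.03, -0.001, 0.155],"delta_rot":[-0.0, 0.0, 0.04],"fingers":0.35}
{"dp":[0.03, -0.001, 0.155],"delta_rot":[-0.0, 0.0, 0.04],"fingers":0.35}
{"dp":[0.029, -0.002, 0.155],"delta_rot":[-0.0, 0.0, 0.04],"fingers":0.35}
{"dp":[0.029, -0.002, 0.155],"delta_rot":[-0.0, 0.0, 0.04],"fingers":0.35}
{"dp":[0.029, -0.002, 0.155],"delta_rot":[-0.0, 0.0, 0.04],"fingers":0.35}
```

Call:
{"api": "servo_tool", "payload": {"moves": [{"dp": [0.03, -0.001, 0.155], "delta_rot": [0, 0, 0.04], "fingers": 0.35}, {"dp": [0.03, -0.001, 0.155], "delta_rot": [0, 0, 0.04], "fingers": 0.35}, {"dp": [0.03, -0.002, 0.155], "delta_rot": [0, 0, 0.04], "fingers": 0.35}, {"dp": [0.03, -0.002, 0.155], "delta_rot": [0, 0, 0.04], "fingers": 0.35}, {"dp": [0.03, -0.002, 0.155], "delta_rot": [0, 0, 0.04], "fingers": 0.35}]}}

```text
clock: 1.55
position: [0.4718, -0.3878, 0.0952]
ee_rot: [0.0, 0.999, -0.035, -0.0]
contact_force: [-0.2, 0.2, -0.2]
width: 0.0298
gripper_force: 0.0
```

Call:
{"api": "servo_tool", "payload": {"moves": [{"dp": [0, 0, 0.035], "delta_rot": [0, 0, 0], "fingers": 0.35}, {"dp": [0, 0, 0.03], "delta_rot": [0, 0, 0], "fingers": 0.35}, {"dp": [0, 0, 0.01], "delta_rot": [0, 0, 0], "fingers": 0.35}, {"dp": [0, 0, 0], "delta_rot": [0, 0, 0], "fingers": 0.35}]}}

```text
clock: 1.95
position: [0.4726, -0.3875, 0.0823]
ee_rot: [0.001, 0.999, -0.035, 0.001]
contact_force: [-0.6, -0.6, 1.0]
width: 0.0297
gripper_force: 0.0
```

Call:
{"api": "servo_tool", "payload": {"moves": [{"dp": [0, 0, 0], "delta_rot": [0, 0, 0], "fingers": 0.1}, {"dp": [0, 0, 0], "delta_rot": [0, 0, 0], "fingers": 0.1}, {"dp": [0, 0, 0], "delta_rot": [0, 0, 0], "fingers": 0}, {"dp": [0, 0, 0], "delta_rot": [0, 0, 0], "fingers": 0}], "force": 110}}

```text
clock: 2.35
position: [0.473, -0.3875, 0.083]
ee_rot: [0.001, 0.999, -0.035, 0.001]
contact_force: [-1.4, 0.5, 5.9]
width: 0.0124
gripper_force: 109.1
```

```bash
python3 - <<'E'
from h import *
p,R,_=pose()
p1=np.array([.44,-.385,.22]);plan(p1,Rt(-3.7),4,0)
print();plan([.345,.067,.22],Rt(-16.3),12,0,p1,Rt(-3.7))
E
```

```text
{"dp":[-0.041, 0.0, -0.171],"delta_rot":[0.01, -0.01, -0.01],"fingers":0}
{"dp":[-0.041, 0.0, -0.171],"delta_rot":[0.01, -0.01, -0.01],"fingers":0}
{"dp":[-0.041, -0.0, -0.171],"delta_rot":[0.01, -0.01, -0.01],"fingers":0}
{"dp":[-0.041, -0.0, -0.171],"delta_rot":[0.01, -0.01, -0.01],"fingers":0}

{"dp":[-0.052, -0.185, -0.0],"delta_rot":[-0.0, -0.0, 0.18],"fingers":0}
{"dp":[-0.055, -0.184, -0.0],"delta_rot":[-0.0, -0.0, 0.18],"fingers":0}
{"dp":[-0.058, -0.183, -0.0],"delta_rot":[-0.0, -0.0, 0.18],"fingers":0}
{"dp":[-0.062, -0.182, -0.0],"delta_rot":[-0.0, -0.0, 0.18],"fingers":0}
{"dp":[-0.065, -0.181, -0.0],"delta_rot":[-0.0, -0.0, 0.18],"fingers":0}
{"dp":[-0.068, -0.18, -0.0],"delta_rot":[-0.0, -0.0, 0.18],"fingers":0}
{"dp":[-0.072, -0.179, -0.0],"delta_rot":[-0.0, -0.0, 0.18],"fingers":0}
{"dp":[-0.075, -0.177, -0.0],"delta_rot":[-0.0, -0.0, 0.18],"fingers":0}
{"dp":[-0.078, -0.176, -0.0],"delta_rot":[-0.0, -0.0, 0.18],"fingers":0}
{"dp":[-0.081, -0.174, -0.0],"delta_rot":[-0.0, -0.0, 0.18],"fingers":0}
{"dp":[-0.085, -0.173, -0.0],"delta_rot":[-0.0, -0.0, 0.18],"fingers":0}
{"dp":[-0.088, -0.171, -0.0],"delta_rot":[-0.0, -0.0, 0.18],"fingers":0}
```

Call:
{"api": "servo_tool", "payload": {"moves": [{"dp": [0, 0, -0.08], "delta_rot": [0, 0, 0], "fingers": 0}, {"dp": [-0.04, 0, -0.17], "delta_rot": [0, 0, 0], "fingers": 0}, {"dp": [-0.06, 0, -0.22], "delta_rot": [0, 0, 0], "fingers": 0}, {"dp": [-0.06, 0, -0.21], "delta_rot": [0, 0, 0], "fingers": 0}]}}

```text
clock: 2.75
position: [0.4401, -0.3843, 0.2186]
ee_rot: [-0.0, 0.999, -0.034, -0.0]
contact_force: [0.5, -0.7, -0.5]
width: 0.0126
gripper_force: 108.2
```

Call:
{"api": "servo_tool", "payload": {"moves": [{"dp": [-0.052, -0.1, 0], "delta_rot": [0, 0, 0.18], "fingers": 0}, {"dp": [-0.055, -0.184, 0], "delta_rot": [0, 0, 0.18], "fingers": 0}, {"dp": [-0.058, -0.183, 0], "delta_rot": [0, 0, 0.18], "fingers": 0}, {"dp": [-0.062, -0.182, 0], "delta_rot": [0, 0, 0.18], "fingers": 0}, {"dp": [-0.065, -0.181, 0], "delta_rot": [0, 0, 0.18], "fingers": 0}]}}

```text
clock: 3.25
position: [0.3998, -0.2119, 0.2175]
ee_rot: [0.0, 0.997, -0.08, 0.0]
contact_force: [-0.0, 0.6, 0.3]
width: 0.0128
gripper_force: 108.1
```

Call:
{"api": "servo_tool", "payload": {"moves": [{"dp": [-0.068, -0.18, 0], "delta_rot": [0, 0, 0.18], "fingers": 0}, {"dp": [-0.072, -0.179, 0], "delta_rot": [0, 0, 0.18], "fingers": 0}, {"dp": [-0.075, -0.177, 0], "delta_rot": [0, 0, 0.18], "fingers": 0}, {"dp": [-0.078, -0.176, 0], "delta_rot": [0, 0, 0.18], "fingers": 0}, {"dp": [-0.081, -0.174, 0], "delta_rot": [0, 0, 0.18], "fingers": 0}]}}

```text
clock: 3.75
position: [0.3608, -0.0236, 0.2175]
ee_rot: [0.0, 0.992, -0.125, 0.001]
contact_force: [0.4, -0.3, -0.8]
width: 0.0125
gripper_force: 108.1
```

Call:
{"api": "servo_tool", "payload": {"moves": [{"dp": [-0.085, -0.173, 0], "delta_rot": [0, 0, 0.18], "fingers": 0}, {"dp": [-0.088, -0.171, 0], "delta_rot": [0, 0, 0.18], "fingers": 0}, {"dp": [0, -0.085, 0], "delta_rot": [0, 0, 0], "fingers": 0}, {"dp": [0, 0, 0], "delta_rot": [0, 0, 0], "fingers": 0}, {"dp": [0, 0, 0], "delta_rot": [0, 0, 0], "fingers": 0}]}}

```text
clock: 4.25
position: [0.3503, 0.0666, 0.2173]
ee_rot: [0.0, 0.99, -0.141, 0.0]
contact_force: [0.1, -0.3, -0.5]
width: 0.0127
gripper_force: 108.2
```

```bash
python3 - <<'E'
from h import *
im,d,T,K=wrist('w2.png');p,R,s=pose();print(p,R.as_euler('zyx',degrees=True),s['width'],s['contact_force'],s['qpos'])
np.savez('w2.npz',d=d,T=T,K=K)
b,e=grab('scene','s2.png')
E
```

```text
[0.35034374 0.06619077 0.21724766] [1.63199895e+01 2.26069858e-02 1.79955660e+02] 0.012543957911191488 [ 0.29313993 -0.068385   -1.25630691] [-8.52523129e-03  1.72173910e-02  2.06054693e+00 -8.81538823e-04
  1.06342735e+00  1.84753666e+00]
```

View pics/w2.png

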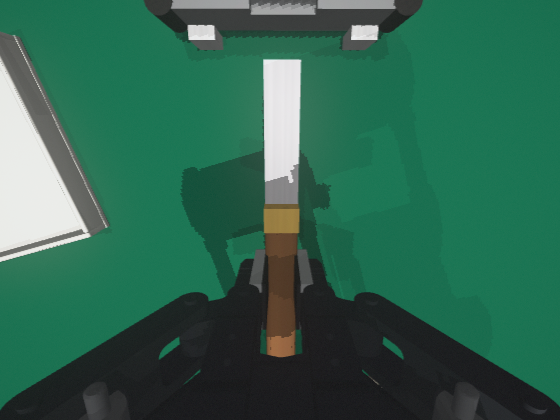

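The wrist view shows the tool held straight, blade tip at row 59, columns 263–301. The notch sits ahead at columns 250–316, row about 8, and the clamps are at (203,38) and (360,38). I'll measure the tip and front face in 3D.

```bash
python3 - <<'E'
from h import *
z=np.load('w2.npz');d,T,K=z['d'],z['T'],z['K']
im=cv2.imread('pics/w2.png');g=im.astype(int).sum(2)
def P(u,v):
    D=d[v,u];X=np.stack([(u-K[0,2])/K[0,0]*D,(v-K[1,2])/K[1,1]*D,D],-1);return X@T[:3,:3].T+T[:3,3]
v,u=np.indices(d.shape);W=P(u,v)
psi=np.radians(-16.3);C=np.array([.5603,.0046]);B=np.array([[np.cos(psi),np.sin(psi)],[-np.sin(psi),np.cos(psi)]])
def loc(w): return np.c_[(w[:,:2]-C)@B.T*1000,w[:,2]*1000]
for vv in(62,70,90,120,150,170,215,240,300):
    row=[ (uu) for uu in range(255,310) if W[vv,uu,2]>.1]
    if row: w=loc(W[vv,row]);print(vv,row[0],row[-1],np.round(np.median(w,0),1),np.round(np.ptp(w[:,1]),1))
print('rows up the notch')
for vv in(1,3,5,7,9,11,13,15,18,22,28): print(vv,[np.round(loc(W[vv,[uu]])[0],1).tolist() for uu in(200,235,283,330,370)])
print('notch cols bright row 8:',g[8,225:345:3])
print('T cam',T[:3,3])
# front corners from z>60 pts
m=(W[...,2]>.062)&(W[...,2]<.075)&(v<40);w=loc(W[m]);print('ymin/max of top',w[:,1].min(),w[:,1].max(),'xmin by y',[(y,round(w[abs(w[:,1]-y)<4][:,0].min(),1)) for y in(-70,-50,-35,35,50,70) if (abs(w[:,1]-y)<4).any()])
E
```

```text
62 263 300 [-120.7    0.4  147.7] 16.0
70 263 306 [-123.8    0.7  147.7] 15.5
90 264 299 [-131.9    0.4  147.9] 15.3
120 264 298 [-144.4    0.7  148. ] 15.3
150 264 298 [-157.8    0.6  147.9] 15.8
170 265 297 [-167.1    0.6  148. ] 15.1
215 264 298 [-186.7    0.6  156.3] 15.9
240 265 296 [-199.4    0.8  156. ] 15.2
300 255 309 [-225.5    0.   166.4] 19.6
rows up the notch
1 [[-71.9, 52.3, 67.9], [-71.6, 30.1, 66.9], [-67.8, -0.8, 55.3], [-71.6, -30.8, 67.1], [-72.2, -56.0, 68.7]]
3 [[-72.7, 52.6, 66.8], [-73.1, 30.0, 68.0], [-69.0, -0.8, 55.6], [-72.9, -30.8, 67.6], [-73.0, -56.4, 67.8]]
5 [[-74.1, 52.5, 67.6], [-74.3, 30.0, 68.3], [-70.7, -0.8, 57.2], [-74.2, -30.8, 68.2], [-74.2, -56.4, 68.1]]
7 [[-75.3, 52.5, 67.9], [-75.0, 30.2, 67.0], [-71.7, -0.8, 56.7], [-74.9, -31.0, 67.0], [-75.2, -56.5, 67.8]]
9 [[-75.7, 53.2, 65.6], [-75.5, 30.5, 65.2], [-73.1, -0.8, 57.3], [-75.8, -31.2, 66.2], [-76.2, -56.7, 67.5]]
11 [[-76.3, 53.6, 64.1], [-75.8, 30.9, 62.3], [-73.9, -0.8, 56.0], [-75.6, -31.8, 61.9], [-75.7, -58.2, 62.3]]
13 [[-75.4, 55.3, 57.3], [-75.9, 31.4, 58.9], [-75.0, -0.8, 56.1
[... 237 characters left out ...]
.0, 48.4], [-75.7, -62.3, 48.2]]
22 [[-75.9, 60.0, 39.7], [-75.6, 34.4, 38.6], [-75.9, -0.9, 39.7], [-75.7, -35.5, 39.0], [-76.1, -64.5, 40.6]]
28 [[-78.5, 61.5, 34.6], [-75.8, 36.5, 24.6], [-75.9, -1.0, 24.9], [-75.6, -37.9, 24.0], [-77.7, -67.1, 32.0]]
notch cols bright row 8: [405 399 404 402 406 405 404 404 265 472 490 493 455 494 494 454 441 490
 490 455 493 493 451 441 492 489 457 492 491 453 253 388 405 481 481 483
 481 484 482 481]
T cam [0.42213749 0.04576265 0.28691149]
ymin/max of top -89.6971528463056 88.61604031118506 xmin by y [(-70, np.float64(-78.3)), (-50, np.float64(-76.4)), (-35, np.float64(-76.4)), (35, np.float64(-76.4)), (50, np.float64(-76.3)), (70, np.float64(-78.6))]
```

Measurements agree with the given sizes to about 1 mm. The blade axis is 70.5 mm below the TCP and the tip 99.5 mm ahead of it. The notch is centred, with the front face 44 mm ahead of the tip. Next I lower the blade and insert it.

Call:
{"api": "servo_tool", "payload": {"moves": [{"dp": [0, 0.004, 0.1], "delta_rot": [0, 0, 0], "fingers": 0}, {"dp": [0, 0, 0.17], "delta_rot": [0, 0, 0], "fingers": 0}, {"dp": [0, 0, 0.12], "delta_rot": [0, 0, 0], "fingers": 0}, {"dp": [0, 0, 0.044], "delta_rot": [0, 0, 0], "fingers": 0}, {"dp": [0, 0, 0], "delta_rot": [0, 0, 0], "fingers": 0}]}}

```text
clock: 4.85
position: [0.3497, 0.0652, 0.1295]
ee_rot: [0.0, 0.99, -0.143, -0.001]
contact_force: [0.3, 0.2, -0.2]
width: 0.0122
gripper_force: 108.1
```

Call:
{"api": "servo_tool", "payload": {"moves": [{"dp": [0.08, 0, 0], "delta_rot": [0, 0, 0], "fingers": 0}, {"dp": [0.08, 0, 0], "delta_rot": [0, 0, 0], "fingers": 0}, {"dp": [0, 0, 0], "delta_rot": [0, 0, 0], "fingers": 0}]}}

```text
clock: 5.15
position: [0.386, 0.0561, 0.1318]
ee_rot: [-0.0, 0.99, -0.143, 0.004]
contact_force: [-0.0, -0.4, 0.5]
width: 0.0128
gripper_force: 108.2
```

```bash
python3 - <<'E'
from h import *
p,R,s=pose();print(p,R.as_euler('zyx',degrees=True),s['contact_force'])
psi=np.radians(-16.3);C=np.array([.5603,.0046]);B=np.array([[np.cos(psi),np.sin(psi)],[-np.sin(psi),np.cos(psi)]])
t=p+R.apply([.0995,.0005,.0705]);print('tip local',np.round(B@(t[:2]-C)*1000,1),t[2]*1000)
E
```

```text
[0.38603673 0.05606575 0.13178687] [ 16.39627994   0.44043798 179.96670436] [-0.00110188 -0.39103888  0.52676311]
tip local [-81.7  -0.1] 62.03823823548543
```

Call:
{"api": "servo_tool", "payload": {"moves": [{"dp": [0, 0, 0], "delta_rot": [0, 0, 0], "fingers": 0}, {"dp": [0, 0, 0], "delta_rot": [0, 0, 0], "fingers": 0}]}}

```text
clock: 5.35
position: [0.3805, 0.0569, 0.1304]
ee_rot: [0.0, 0.99, -0.142, -0.0]
contact_force: [-0.9, 0.5, -0.4]
width: 0.0127
gripper_force: 108.2
```

```bash
cat >> h.py <<'E'
psi=np.radians(-16.3);C=np.array([.5603,.0046]);B=np.array([[np.cos(psi),np.sin(psi)],[-np.sin(psi),np.cos(psi)]])
def loc(w): w=np.atleast_2d(w);return np.c_[(w[:,:2]-C)@B.T*1000,w[:,2]*1000]
def wworld(d,T,K):
    v,u=np.indices(d.shape);X=np.stack([(u-K[0,2])/K[0,0]*d,(v-K[1,2])/K[1,1]*d,d],-1);return X@T[:3,:3].T+T[:3,3]
def tip(p,R,t=(.0995,.0005,.0705)): return loc(p+R.apply(t))[0]
E
python3 - <<'E'
from h import *
p,R,s=pose();print(p,R.as_euler('zyx',degrees=True),tip(p,R))
im,d,T,K=wrist('w3.png');W=wworld(d,T,K)
for v in(63,75,90,120,150):print(v,np.round(np.median(loc(W[v,270:295]),0),1))
for v in(5,20,30,40,45,50,54,57,60):print(v,[np.round(loc(W[v,u])[0],1).tolist() for u in(240,258,308)])
print(s['contact_force'])
E
```

```text
[0.38051256 0.05694085 0.13041584] [ 1.63469476e+01 -3.04092627e-02 -1.79999889e+02] [-87.78767518  -0.81522305  59.86519209]
63 [-89.6  -0.7  61.2]
75 [-94.3  -0.7  60.8]
90 [-100.3   -0.3   60.8]
120 [-112.9   -0.7   60.9]
150 [-126.2   -0.7   60.6]
5 [[-69.7, 15.8, 65.6], [-69.8, 8.7, 66.0], [-69.8, -10.9, 65.8]]
20 [[-72.4, 17.0, 57.2], [-72.0, 9.5, 55.6], [-72.3, -11.8, 56.5]]
30 [[-75.6, 17.4, 54.9], [-75.5, 9.7, 54.6], [-75.9, -11.9, 56.1]]
40 [[-75.9, 19.5, 39.2], [-75.9, 10.8, 39.2], [-75.7, -13.5, 38.3]]
45 [[-75.8, 20.9, 28.7], [-75.9, 11.5, 29.2], [-76.2, -14.2, 30.2]]
50 [[-72.3, 24.6, -0.2], [-72.2, 13.7, -0.9], [-72.3, -16.8, -0.7]]
54 [[-74.3, 24.8, -1.2], [-74.7, 13.6, 0.7], [-74.6, -16.8, -0.2]]
57 [[-76.2, 24.7, 0.2], [-76.0, 13.8, -1.1], [-76.3, -16.9, 0.1]]
60 [[-77.7, 24.9, -0.7], [-77.9, 13.8, -0.2], [-78.1, -16.8, 0.9]]
[-0.92074489  0.52189555 -0.38774558]
```

Call:
{"api": "servo_tool", "payload": {"moves": [{"dp": [0.04, 0, 0], "delta_rot": [0, 0, 0], "fingers": 0}, {"dp": [0.05, 0, 0], "delta_rot": [0, 0, 0], "fingers": 0}, {"dp": [0.04, 0, 0], "delta_rot": [0, 0, 0], "fingers": 0}, {"dp": [0.02, 0, 0], "delta_rot": [0, 0, 0], "fingers": 0}, {"dp": [0, 0, 0], "delta_rot": [0, 0, 0], "fingers": 0}]}}

```text
clock: 5.9
position: [0.4106, 0.0482, 0.1303]
ee_rot: [0.0, 0.99, -0.142, 0.0]
contact_force: [0.4, 0.8, -2.1]
width: 0.0128
gripper_force: 108.2
```

Call:
{"api": "servo_tool", "payload": {"moves": [{"dp": [0, 0, 0], "delta_rot": [0, 0, 0], "fingers": 0}, {"dp": [0, 0, 0], "delta_rot": [0, 0, 0], "fingers": 0}]}}

```text
clock: 6.1
position: [0.4091, 0.0485, 0.1301]
ee_rot: [0.0, 0.99, -0.142, -0.0]
contact_force: [-0.1, 0.5, -1.3]
width: 0.0125
gripper_force: 108.2
```

```bash
cat >> h.py <<'E'
def tcp_for(xz,phi,y=-.8,t=(.0995,.0005,.0695)):
    "TCP pose putting the blade's top tip corner at case (x,z) mm with tip-up pitch phi deg"
    R=Rt(-16.3,phi);w=np.r_[C+B.T@np.array([xz[0],y])/1000,xz[1]/1000];return w-R.apply(t),R
def under(r,th): return np.array([33-r*np.cos(th)-2*np.sin(th),66+r*np.sin(th)-2*np.cos(th)])
def path(pts,fing=0,p0=None,R0=None):
    "pts: list of (xz,phi); prints one row each"
    if p0 is None: p0,R0,_=pose()
    for xz,phi in pts:
        p1,R1=tcp_for(xz,phi);rv=(R0.inv()*R1).as_rotvec()
        print('{"dp":%s,"delta_rot":%s,"fingers":%g}'%(np.round(R0.inv().apply(p1-p0)/.2,3).tolist(),np.round(rv/.1,2).tolist(),fing),np.round(xz),round(phi,1));p0,R0=p1,R1
E
python3 - <<'E'
from h import *
p,R,s=pose();print(p,tip(p,R),s['contact_force'])
# lever: pitch to 12 deg while the tip rises; then lift
pts=[((-58,60.8),4),((-58,61.5),8),((-58,63),11),((-58,64),12)]
for th in np.radians([2,4,6,9,12,15,18,21]): pts.append((under(90,th),12))
path(pts)
E
```

```text
[0.4091346  0.04854899 0.13014255] [-57.98068749  -0.83223966  59.56380632] [-0.1440399   0.46171916 -1.27260055]
{"dp":[-0.023, 0.0, 0.035],"delta_rot":[0.0, 0.71, -0.01],"fingers":0} [-58.  61.] 4
{"dp":[-0.023, 0.0, 0.032],"delta_rot":[-0.0, 0.7, 0.0],"fingers":0} [-58.  62.] 8
{"dp":[-0.016, 0.0, 0.019],"delta_rot":[0.0, 0.52, 0.0],"fingers":0} [-58  63] 11
{"dp":[-0.005, -0.0, 0.004],"delta_rot":[0.0, 0.17, 0.0],"fingers":0} [-58  64] 12
{"dp":[0.008, 0.0, -0.014],"delta_rot":[0.0, 0.0, 0.0],"fingers":0} [-57.  67.] 12
{"dp":[0.004, -0.0, -0.015],"delta_rot":[0.0, 0.0, 0.0],"fingers":0} [-57.  70.] 12
{"dp":[0.004, 0.0, -0.015],"delta_rot":[0.0, 0.0, 0.0],"fingers":0} [-57.  73.] 12
{"dp":[0.007, -0.0, -0.022],"delta_rot":[0.0, 0.0, 0.0],"fingers":0} [-56.  78.] 12
{"dp":[0.009, 0.0, -0.022],"delta_rot":[0.0, 0.0, 0.0],"fingers":0} [-55.  83.] 12
{"dp":[0.01, -0.0, -0.021],"delta_rot":[0.0, 0.0, 0.0],"fingers":0} [-54.  87.] 12
{"dp":[0.011, -0.0, -0.021],"delta_rot":[0.0, 0.0, 0.0],"fingers":0} [-53.  92.] 12
{"dp":[0.012, 0.0, -0.02],"delta_rot":[0.0, 0.0, 0.0],"fingers":0} [-52.  96.] 12
```

Call:
{"api": "servo_tool", "payload": {"moves": [{"dp": [-0.023, 0, 0.035], "delta_rot": [0, 0.7, 0], "fingers": 0}, {"dp": [-0.023, 0, 0.032], "delta_rot": [0, 0.7, 0], "fingers": 0}, {"dp": [-0.016, 0, 0.019], "delta_rot": [0, 0.52, 0], "fingers": 0}, {"dp": [-0.005, 0, 0.004], "delta_rot": [0, 0.17, 0], "fingers": 0}, {"dp": [0.008, 0, -0.014], "delta_rot": [0, 0, 0], "fingers": 0}], "force": 120}}

```text
clock: 6.6
position: [0.397, 0.0518, 0.1139]
ee_rot: [0.015, 0.985, -0.141, 0.101]
contact_force: [-0.6, 0.9, -2.1]
width: 0.012
gripper_force: 121.6
```

Call:
{"api": "servo_tool", "payload": {"moves": [{"dp": [0.004, 0, -0.015], "delta_rot": [0, 0, 0], "fingers": 0}, {"dp": [0.004, 0, -0.015], "delta_rot": [0, 0, 0], "fingers": 0}, {"dp": [0, 0, 0], "delta_rot": [0, 0, 0], "fingers": 0}]}}

```text
clock: 6.9
position: [0.4, 0.0514, 0.1213]
ee_rot: [0.015, 0.984, -0.142, 0.104]
contact_force: [-0.6, 1.2, -2.4]
width: 0.0123
gripper_force: 121.6
```

```bash
python3 - <<'E'
from h import *
p,R,s=pose();print(p,R.as_euler('zyx',degrees=True),tip(p,R),s['contact_force'],s['moment'],s['width'])
im,d,T,K=wrist('w4.png');W=wworld(d,T,K)
m=W[...,2]<.2
for v in range(0,140,10):print(v,[np.round(loc(W[v,u])[0],1).tolist() for u in(230,283,335)])
E
```

```text
[0.40003911 0.05141533 0.12132017] [ 16.71160801  11.54974351 176.57910646] [-54.94299406  -0.65517141  73.12424314] [-0.5908878   1.17612959 -2.4225887 ] [0.09790436 0.28937467 0.02803592] 0.01233859644930835
0 [[-31.9, 21.1, 74.3], [-32.1, -1.0, 74.6], [-32.1, -22.7, 74.6]]
10 [[-36.5, 21.0, 75.6], [-35.9, -1.0, 74.3], [-37.0, -22.5, 76.3]]
20 [[-40.6, 21.0, 75.8], [-40.0, -1.0, 74.6], [-40.6, -22.7, 75.6]]
30 [[-44.4, 21.1, 75.5], [-44.7, -1.0, 76.1], [-44.9, -22.6, 76.3]]
40 [[-48.7, 21.1, 76.1], [-48.9, -1.0, 76.4], [-49.0, -22.6, 76.7]]
50 [[-52.7, 21.1, 76.1], [-53.2, -1.0, 77.2], [-53.3, -22.5, 77.4]]
60 [[-57.3, 21.0, 77.6], [-57.3, -1.0, 77.6], [-57.1, -22.7, 76.9]]
70 [[-61.3, 21.0, 77.7], [-61.3, -1.0, 77.6], [-61.8, -22.4, 78.8]]
80 [[-65.4, 21.1, 77.8], [-65.6, -1.0, 78.4], [-65.7, -22.5, 78.6]]
90 [[-69.1, 21.3, 76.9], [-69.0, -1.0, 76.5], [-69.0, -23.0, 76.1]]
100 [[-71.2, 22.6, 69.6], [-71.4, -1.0, 70.0], [-108.4, -0.1, 204.8]]
110 [[-108.4, -0.1, 204.8], [-75.5, -1.0, 69.2], [-75.3, -24.5, 68.4]]
120 [[-75.8, 26.0, 49.9], [-79.6, -1.0, 67.9], [-75.8, -27.9, 49.6]]
130 [[-75.9, 30.8, 22.1], [-84.1, -1.0, 68.3], [-75.8, -33.1, 21.1]]
```

View pics/w4.png

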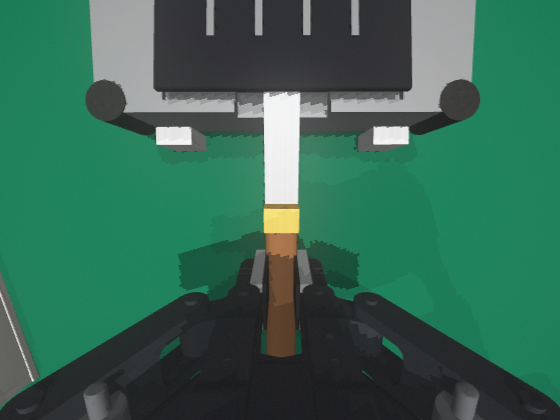

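The view shows the cover's edge lifted at row 92 with the blade under it. The surface slope puts it at about 6°, with only about 3 N on the tool. Now I follow the arc.

```bash
python3 - <<'E'
from h import *
p0,R0=tcp_for(under(90,np.radians(6)),12)
D=[9,13,18,24,30,36,42,48,54,60,66,72,78,84,90,95,99,102]
path([(under(90,np.radians(t)),np.interp(t,[6,30,50,90],[12,18,18,2])) for t in D],0,p0,R0)
E
```

```text
{"dp":[0.003, -0.0, -0.016],"delta_rot":[-0.0, 0.13, 0.0],"fingers":0} [-56.  78.] 12.8
{"dp":[0.006, -0.0, -0.02],"delta_rot":[0.0, 0.17, 0.0],"fingers":0} [-55.  84.] 13.8
{"dp":[0.011, -0.0, -0.024],"delta_rot":[0.0, 0.22, 0.0],"fingers":0} [-53.  92.] 15.0
{"dp":[0.018, -0.0, -0.026],"delta_rot":[0.0, 0.26, -0.0],"fingers":0} [-50. 101.] 16.5
{"dp":[0.023, 0.0, -0.022],"delta_rot":[-0.0, 0.26, 0.0],"fingers":0} [-46. 109.] 18.0
{"dp":[0.036, 0.0, -0.03],"delta_rot":[0.0, 0.0, 0.0],"fingers":0} [-41. 117.] 18.0
{"dp":[0.039, -0.0, -0.027],"delta_rot":[0.0, 0.0, 0.0],"fingers":0} [-35. 125.] 18.0
{"dp":[0.041, 0.0, -0.022],"delta_rot":[0.0, 0.0, 0.0],"fingers":0} [-29. 132.] 18.0
{"dp":[0.053, -0.0, -0.032],"delta_rot":[0.0, -0.28, 0.0],"fingers":0} [-22. 138.] 16.4
{"dp":[0.06, -0.0, -0.035],"delta_rot":[0.0, -0.42, -0.0],"fingers":0} [-14. 143.] 14.0
{"dp":[0.061, -0.0, -0.032],"delta_rot":[0.0, -0.42, 0.0],"fingers":0} [ -5. 147.] 11.6
{"dp":[0.061, 0.0, -0.029],"delta_rot":[0.0, -0.42, -0.0],"fingers":0} [  3. 151.] 9.2
{"dp":[0.062, 0.0, -0.026],"delta_rot":[0.0, -0.42, -0.0],"fingers":0} [ 12. 154.] 6.8
{"dp":[0.062, 0.0, -0.023],"delta_rot":[-0.0, -0.42, -0.0],"fingers":0} [ 22. 155.] 4.4
{"dp":[0.062, -0.0, -0.02],"delta_rot":[-0.0, -0.42, 0.0],"fingers":0} [ 31. 156.] 2.0
{"dp":[0.039, 0.0, 0.002],"delta_rot":[0.0, 0.0, 0.0],"fingers":0} [ 39. 156.] 2.0
{"dp":[0.031, -0.0, 0.004],"delta_rot":[0.0, 0.0, 0.0],"fingers":0} [ 45. 155.] 2.0
{"dp":[0.023, -0.0, 0.005],"delta_rot":[0.0, 0.0, 0.0],"fingers":0} [ 50. 154.] 2.0
```

Call:
{"api": "servo_tool", "payload": {"moves": [{"dp": [0.003, 0, -0.016], "delta_rot": [0, 0.13, 0], "fingers": 0}, {"dp": [0.006, 0, -0.02], "delta_rot": [0, 0.17, 0], "fingers": 0}, {"dp": [0.011, 0, -0.024], "delta_rot": [0, 0.22, 0], "fingers": 0}, {"dp": [0.018, 0, -0.026], "delta_rot": [0, 0.26, 0], "fingers": 0}, {"dp": [0.023, 0, -0.022], "delta_rot": [0, 0.26, 0], "fingers": 0}]}}

```text
clock: 7.45
position: [0.4053, 0.0497, 0.1453]
ee_rot: [0.022, 0.978, -0.14, 0.155]
contact_force: [0.5, -0.2, -3.3]
width: 0.0124
gripper_force: 121.5
```

Call:
{"api": "servo_tool", "payload": {"moves": [{"dp": [0.036, 0, -0.03], "delta_rot": [0, 0, 0], "fingers": 0}, {"dp": [0.039, 0, -0.027], "delta_rot": [0, 0, 0], "fingers": 0}, {"dp": [0.041, 0, -0.022], "delta_rot": [0, 0, 0], "fingers": 0}]}}

```text
clock: 7.75
position: [0.4224, 0.0447, 0.1678]
ee_rot: [0.022, 0.978, -0.14, 0.154]
contact_force: [-1.3, -0.7, -2.2]
width: 0.0124
gripper_force: 121.7
```

```bash
python3 - <<'E'
from h import *
p,R,s=pose();print(p,tip(p,R),np.round(s['contact_force'],1),s['width'],s['qpos'])
im,d,T,K=wrist();W=wworld(d,T,K)
for v in range(60,200,15):print(v,[np.round(loc(W[v,u])[0],1).tolist() for u in(230,283,335)])
E
```

```text
[0.42244187 0.04471146 0.16780848] [-27.18975558  -0.79830128 131.40958629] [-1.3 -0.7 -2.2] 0.012370018196043973 [ 1.87543898e-03  8.64877719e-02  2.18846139e+00 -1.62132897e-01
  5.71353817e-01  1.98154239e+00]
60 [[-34.1, 19.5, 143.2], [-34.3, -1.1, 143.5], [-34.3, -21.2, 143.5]]
75 [[7.2, 36.7, 44.0], [-33.9, -1.2, 130.4], [7.3, -39.7, 43.5]]
90 [[-4.0, 36.5, 44.7], [-39.2, -1.2, 127.6], [-3.6, -39.7, 43.3]]
105 [[-14.4, 36.8, 43.3], [-45.3, -1.2, 126.0], [-15.4, -39.3, 45.4]]
120 [[-25.3, 36.8, 43.0], [-51.2, -1.2, 123.5], [-25.6, -39.6, 43.6]]
135 [[-36.4, 36.7, 43.5], [-57.9, -1.2, 123.1], [-36.4, -39.6, 43.0]]
150 [[-47.3, 36.7, 43.4], [-94.0, -0.2, 256.9], [-47.6, -39.4, 44.1]]
165 [[-57.8, 37.1, 40.8], [-70.7, -1.2, 117.8], [-57.8, -40.1, 39.9]]
180 [[-72.0, 32.5, 67.6], [-77.6, -1.2, 116.0], [-72.1, -34.8, 68.2]]
195 [[-77.1, 44.4, -1.3], [-84.6, -1.2, 113.6], [-77.3, -47.5, -1.0]]
```

Cover at about 48° (edge at z≈143), tracking well with little force. I'm continuing.

Call:
{"api": "servo_tool", "payload": {"moves": [{"dp": [0.053, 0, -0.032], "delta_rot": [0, -0.28, 0], "fingers": 0}, {"dp": [0.06, 0, -0.035], "delta_rot": [0, -0.42, 0], "fingers": 0}, {"dp": [0.061, 0, -0.032], "delta_rot": [0, -0.42, 0], "fingers": 0}, {"dp": [0.061, 0, -0.029], "delta_rot": [0, -0.42, 0], "fingers": 0}, {"dp": [0.062, 0, -0.026], "delta_rot": [0, -0.42, 0], "fingers": 0}]}}

```text
clock: 8.3
position: [0.4709, 0.0305, 0.2114]
ee_rot: [0.008, 0.988, -0.142, 0.057]
contact_force: [-0.6, -0.2, -1.1]
width: 0.0119
gripper_force: 121.6
```

Call:
{"api": "servo_tool", "payload": {"moves": [{"dp": [0.062, 0, -0.023], "delta_rot": [0, -0.42, 0], "fingers": 0}, {"dp": [0.062, 0, -0.02], "delta_rot": [0, -0.42, 0], "fingers": 0}, {"dp": [0.039, 0, 0.002], "delta_rot": [0, 0, 0], "fingers": 0}, {"dp": [0.025, 0, 0.003], "delta_rot": [0, 0, 0], "fingers": 0}, {"dp": [0, 0, 0], "delta_rot": [0, 0, 0], "fingers": 0}]}}

```text
clock: 8.8
position: [0.5059, 0.0202, 0.2209]
ee_rot: [0.002, 0.99, -0.142, 0.017]
contact_force: [0.7, 0.8, -1.2]
width: 0.012
gripper_force: 121.7
```

```bash
python3 - <<'E'
from h import *
p,R,s=pose();print(p,tip(p,R),np.round(s['contact_force'],1),R.as_euler('zyx',degrees=True),s['qpos'])
im,d=grab('scene','s5.png');P=world('scene',d);L=loc(P.reshape(-1,3)).reshape(P.shape)
m=(L[...,2]>90)&(L[...,2]<170)&(abs(L[...,1])<50)&(L[...,0]>20)&(L[...,0]<110)&(np.array(im).max(2)<90)
w=L[m];f=np.polyfit(w[:,2],w[:,0],1);print(len(w),'angle from fit',90+np.degrees(np.arctan(f[0])),w[:,2].max())
E
```

```text
[0.50587978 0.02024517 0.22088509] [ 45.24110846  -0.84461364 153.84833937] [ 0.7  0.8 -1.2] [ 16.35628829   1.89017355 179.44254295] [-0.09367329  0.22335377  1.7994128  -0.00745895  1.08508171  1.76580446]
1134 angle from fit 100.23485436516097 168.7407367127466
```

View pics/s5.png

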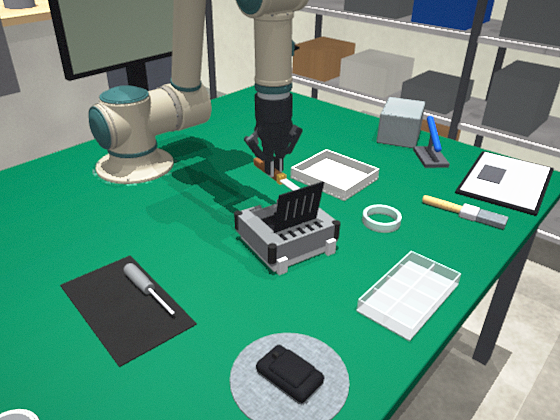

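The scene view shows the cover standing at about (300,207), roughly 100° by plane fit. I'm creeping to the stop and watching the force.

Call:
{"api": "servo_tool", "payload": {"moves": [{"dp": [0.015, 0, 0.002], "delta_rot": [0, 0, 0], "fingers": 0}, {"dp": [0.015, 0, 0.003], "delta_rot": [0, 0, 0], "fingers": 0}, {"dp": [0.015, 0, 0.003], "delta_rot": [0, 0, 0], "fingers": 0}, {"dp": [0.015, 0, 0.003], "delta_rot": [0, 0, 0], "fingers": 0}, {"dp": [0, 0, 0], "delta_rot": [0, 0, 0], "fingers": 0}]}}

```text
clock: 9.35
position: [0.5173, 0.017, 0.2191]
ee_rot: [0.002, 0.99, -0.142, 0.016]
contact_force: [-0.4, 0.1, -0.5]
width: 0.0122
gripper_force: 121.7
```

Call:
{"api": "servo_tool", "payload": {"moves": [{"dp": [0.015, 0, 0.003], "delta_rot": [0, 0, 0], "fingers": 0}, {"dp": [0.01, 0, 0.002], "delta_rot": [0, 0, 0], "fingers": 0}, {"dp": [0, 0, 0], "delta_rot": [0, 0, 0], "fingers": 0}, {"dp": [0, 0, 0], "delta_rot": [0, 0, 0], "fingers": 0}]}}

```text
clock: 9.75
position: [0.5221, 0.0155, 0.2186]
ee_rot: [0.002, 0.99, -0.142, 0.017]
contact_force: [-0.0, 0.1, -0.9]
width: 0.0122
gripper_force: 121.7
```

```bash
cat >> h.py <<'E'
def cover():
    im,d=grab('scene');P=world('scene',d);L=loc(P.reshape(-1,3)).reshape(P.shape)
    m=(L[...,2]>90)&(L[...,2]<170)&(abs(L[...,1])<50)&(L[...,0]>20)&(L[...,0]<110)&(np.array(im).max(2)<90)
    w=L[m];f=np.polyfit(w[:,2],w[:,0],1);return 90+np.degrees(np.arctan(f[0])),w[:,2].max(),len(w)
E
python3 - <<'E'
from h import *
p,R,s=pose();print(p,tip(p,R),np.round(s['contact_force'],1),cover())
E
```

```text
[0.52211025 0.01551857 0.21856269] [ 62.11925072  -0.81626619 151.48552536] [-0.   0.1 -0.9] (np.float64(110.34886519838105), np.float64(163.82849652144057), 903)
```

Call:
{"api": "servo_tool", "payload": {"moves": [{"dp": [0.006, 0, 0.001], "delta_rot": [0, 0, 0], "fingers": 0}, {"dp": [0.006, 0, 0.001], "delta_rot": [0, 0, 0], "fingers": 0}, {"dp": [0, 0, 0], "delta_rot": [0, 0, 0], "fingers": 0}]}}

```text
clock: 10.1
position: [0.524, 0.015, 0.2181]
ee_rot: [0.002, 0.99, -0.142, 0.016]
contact_force: [-1.0, 0.1, -0.4]
width: 0.0126
gripper_force: 121.7
```

Call:
{"api": "servo_tool", "payload": {"moves": [{"dp": [0.004, 0, 0.001], "delta_rot": [0, 0, 0], "fingers": 0}, {"dp": [0, 0, 0], "delta_rot": [0, 0, 0], "fingers": 0}]}}

```text
clock: 10.3
position: [0.5242, 0.0149, 0.2178]
ee_rot: [0.002, 0.99, -0.142, 0.016]
contact_force: [-2.4, 0.8, -0.2]
width: 0.0122
gripper_force: 121.8
```

```bash
python3 - <<'E'
from h import *
p,R,s=pose();print(p,tip(p,R),np.round(s['contact_force'],1),cover(),cover())
E
```

```text
[0.5242457  0.01486292 0.21778824] [ 64.18979866  -0.85301978 150.46417302] [-2.4  0.8 -0.2] (np.float64(111.5398241515864), np.float64(163.60693027343382), 877) (np.float64(111.46432930201914), np.float64(162.82230234836518), 878)
```

Call:
{"api": "servo_tool", "payload": {"moves": [{"dp": [0.004, 0, 0.001], "delta_rot": [0, 0, 0], "fingers": 0}, {"dp": [0, 0, 0], "delta_rot": [0, 0, 0], "fingers": 0}]}}

```text
clock: 10.6
position: [0.5245, 0.0148, 0.2175]
ee_rot: [0.002, 0.99, -0.142, 0.015]
contact_force: [-4.1, 0.5, -0.0]
width: 0.0124
gripper_force: 121.9
```

Call:
{"api": "servo_tool", "payload": {"moves": [{"dp": [0.004, 0, 0.001], "delta_rot": [0, 0, 0], "fingers": 0}, {"dp": [0, 0, 0], "delta_rot": [0, 0, 0], "fingers": 0}]}}

```text
clock: 10.8
position: [0.5246, 0.0147, 0.2172]
ee_rot: [0.002, 0.99, -0.142, 0.014]
contact_force: [-6.9, 2.8, 1.8]
width: 0.0123
gripper_force: 122.0
```

```bash
python3 - <<'E'
from h import *
p,R,s=pose();print(p,tip(p,R),np.round(s['contact_force'],1),cover(),cover())
p1=np.array([.45,.02,.235]);plan(p1,Rt(-16.3),3,0)
print();p2=np.array([.43,-.385,.235]);plan(p2,Rt(-3.7),11,0,p1,Rt(-16.3))
E
```

```text
[0.52464267 0.01474474 0.21717545] [ 64.41023054  -0.86552707 149.55978541] [-6.9  2.8  1.8] (np.float64(111.61112978599681), np.float64(164.2121140164018), 867) (np.float64(111.5488632276402), np.float64(163.37042821348572), 872)
{"dp":[-0.121, 0.027, -0.033],"delta_rot":[0.0, -0.1, -0.0],"fingers":0}
{"dp":[-0.121, 0.027, -0.032],"delta_rot":[0.0, -0.1, -0.0],"fingers":0}
{"dp":[-0.122, 0.027, -0.031],"delta_rot":[0.0, -0.1, -0.0],"fingers":0}

{"dp":[0.043, 0.179, 0.0],"delta_rot":[0.0, 0.0, -0.2],"fingers":0}
{"dp":[0.039, 0.18, 0.0],"delta_rot":[0.0, 0.0, -0.2],"fingers":0}
{"dp":[0.036, 0.181, 0.0],"delta_rot":[0.0, 0.0, -0.2],"fingers":0}
{"dp":[0.032, 0.181, 0.0],"delta_rot":[0.0, 0.0, -0.2],"fingers":0}
{"dp":[0.028, 0.182, 0.0],"delta_rot":[0.0, 0.0, -0.2],"fingers":0}
{"dp":[0.025, 0.183, 0.0],"delta_rot":[0.0, 0.0, -0.2],"fingers":0}
{"dp":[0.021, 0.183, 0.0],"delta_rot":[0.0, 0.0, -0.2],"fingers":0}
{"dp":[0.018, 0.183, 0.0],"delta_rot":[0.0, 0.0, -0.2],"fingers":0}
{"dp":[0.014, 0.184, 0.0],"delta_rot":[0.0, 0.0, -0.2],"fingers":0}
{"dp":[0.01, 0.184, 0.0],"delta_rot":[0.0, 0.0, -0.2],"fingers":0}
{"dp":[0.006, 0.184, 0.0],"delta_rot":[0.0, 0.0, -0.2],"fingers":0}
```

The cover is at its stop: 111.6°, with a light 7 N and no further motion. I'm withdrawing and returning the tool to the pad.

Call:
{"api": "servo_tool", "payload": {"moves": [{"dp": [-0.08, 0, 0], "delta_rot": [0, 0, 0], "fingers": 0}, {"dp": [-0.15, 0.03, -0.045], "delta_rot": [0, -0.15, 0], "fingers": 0}, {"dp": [-0.13, 0.05, -0.045], "delta_rot": [0, -0.15, 0], "fingers": 0}]}}

```text
clock: 11.2
position: [0.4524, 0.0194, 0.2337]
ee_rot: [0.0, 0.99, -0.142, 0.002]
contact_force: [-0.2, 0.5, -1.2]
width: 0.0123
gripper_force: 121.7
```

Call:
{"api": "servo_tool", "payload": {"moves": [{"dp": [0.043, 0.12, 0], "delta_rot": [0, 0, -0.2], "fingers": 0}, {"dp": [0.039, 0.18, 0], "delta_rot": [0, 0, -0.2], "fingers": 0}, {"dp": [0.036, 0.181, 0], "delta_rot": [0, 0, -0.2], "fingers": 0}, {"dp": [0.032, 0.181, 0], "delta_rot": [0, 0, -0.2], "fingers": 0}, {"dp": [0.028, 0.182, 0], "delta_rot": [0, 0, -0.2], "fingers": 0}]}}

```text
clock: 11.7
position: [0.4473, -0.1555, 0.2343]
ee_rot: [0.001, 0.996, -0.092, 0.003]
contact_force: [1.2, 0.9, -0.5]
width: 0.0126
gripper_force: 121.8
```

Call:
{"api": "servo_tool", "payload": {"moves": [{"dp": [0.025, 0.183, 0], "delta_rot": [0, 0, -0.2], "fingers": 0}, {"dp": [0.021, 0.183, 0], "delta_rot": [0, 0, -0.2], "fingers": 0}, {"dp": [0.018, 0.183, 0], "delta_rot": [0, 0, -0.2], "fingers": 0}, {"dp": [0.014, 0.184, 0], "delta_rot": [0, 0, -0.2], "fingers": 0}, {"dp": [0.01, 0.184, 0], "delta_rot": [0, 0, -0.2], "fingers": 0}]}}

```text
clock: 12.2
position: [0.4377, -0.3401, 0.2343]
ee_rot: [0.002, 0.999, -0.042, 0.003]
contact_force: [0.1, 0.1, -0.9]
width: 0.0124
gripper_force: 121.8
```

Call:
{"api": "servo_tool", "payload": {"moves": [{"dp": [0.006, 0.184, 0], "delta_rot": [0, 0, -0.2], "fingers": 0}, {"dp": [0, 0, 0], "delta_rot": [0, 0, 0], "fingers": 0}, {"dp": [0, 0, 0], "delta_rot": [0, 0, 0], "fingers": 0}]}}

```text
clock: 12.5
position: [0.4355, -0.3755, 0.2338]
ee_rot: [0.001, 0.999, -0.034, 0.002]
contact_force: [0.6, 0.4, -0.5]
width: 0.0123
gripper_force: 121.7
```

```bash
python3 - <<'E'
from h import *
p,R,s=pose();print(p,R.as_euler('zyx',degrees=True),s['contact_force'],s['width'])
im,d,T,K=wrist();W=wworld(d,T,K)
for v in(62,90,150):print(np.round(np.median(W[v,270:295],0)*1000,1))
plan([.4725,-.386,.1],Rt(-3.7),5,0)
E
```

```text
[ 0.43546154 -0.37552317  0.23376056] [  3.84796616   0.21850177 179.89948879] [ 0.59513348  0.37029978 -0.54038913] 0.01232755380556236
[ 533.6 -382.7  164.3]
[ 522.5 -381.9  164.5]
[ 496.6 -380.2  164.4]
{"dp":[0.037, 0.009, 0.134],"delta_rot":[0.0, -0.01, -0.0],"fingers":0}
{"dp":[0.037, 0.009, 0.134],"delta_rot":[0.0, -0.01, -0.0],"fingers":0}
{"dp":[0.038, 0.009, 0.134],"delta_rot":[0.0, -0.01, -0.0],"fingers":0}
{"dp":[0.038, 0.009, 0.134],"delta_rot":[0.0, -0.01, -0.0],"fingers":0}
{"dp":[0.038, 0.009, 0.134],"delta_rot":[0.0, -0.01, -0.0],"fingers":0}
```

Call:
{"api": "servo_tool", "payload": {"moves": [{"dp": [0.037, 0.009, 0.134], "delta_rot": [0, 0, 0], "fingers": 0}, {"dp": [0.037, 0.009, 0.134], "delta_rot": [0, 0, 0], "fingers": 0}, {"dp": [0.038, 0.009, 0.134], "delta_rot": [0, 0, 0], "fingers": 0}, {"dp": [0.038, 0.009, 0.134], "delta_rot": [0, 0, 0], "fingers": 0}, {"dp": [0.038, 0.009, 0.134], "delta_rot": [0, 0, 0], "fingers": 0}]}}

```text
clock: 13.05
position: [0.4734, -0.3844, 0.0995]
ee_rot: [0.001, 0.999, -0.032, 0.002]
contact_force: [0.6, -0.5, -1.0]
width: 0.0122
gripper_force: 121.7
```

Call:
{"api": "servo_tool", "payload": {"moves": [{"dp": [0, 0, 0.03], "delta_rot": [0, 0, 0], "fingers": 0}, {"dp": [0, 0, 0.025], "delta_rot": [0, 0, 0], "fingers": 0}, {"dp": [0, 0, 0.02], "delta_rot": [0, 0, 0], "fingers": 0}, {"dp": [0, 0, 0], "delta_rot": [0, 0, 0], "fingers": 0}, {"dp": [0, 0, 0], "delta_rot": [0, 0, 0], "fingers": 0}]}}

```text
clock: 13.55
position: [0.4728, -0.386, 0.0862]
ee_rot: [0.001, 0.999, -0.033, 0.002]
contact_force: [-0.7, -0.5, -1.4]
width: 0.0124
gripper_force: 121.7
```

Call:
{"api": "servo_tool", "payload": {"moves": [{"dp": [0, 0, 0.006], "delta_rot": [0, 0, 0], "fingers": 0}, {"dp": [0, 0, 0.005], "delta_rot": [0, 0, 0], "fingers": 0}, {"dp": [0, 0, 0], "delta_rot": [0, 0, 0], "fingers": 0}, {"dp": [0, 0, 0], "delta_rot": [0, 0, 0], "fingers": 0}]}}

```text
clock: 13.95
position: [0.4726, -0.3859, 0.0831]
ee_rot: [0.001, 0.999, -0.033, 0.002]
contact_force: [-1.0, 0.0, 0.2]
width: 0.0122
gripper_force: 121.8
```

Call:
{"api": "servo_tool", "payload": {"moves": [{"dp": [0, 0, 0.003], "delta_rot": [0, 0, 0], "fingers": 0}, {"dp": [0, 0, 0], "delta_rot": [0, 0, 0], "fingers": 0}]}}

```text
clock: 14.15
position: [0.4727, -0.3859, 0.083]
ee_rot: [0.001, 0.999, -0.033, 0.002]
contact_force: [-0.5, 1.0, 4.7]
width: 0.0121
gripper_force: 122.5
```

Call:
{"api": "servo_tool", "payload": {"moves": [{"dp": [0, 0, 0], "delta_rot": [0, 0, 0], "fingers": 0.4}, {"dp": [0, 0, 0], "delta_rot": [0, 0, 0], "fingers": 0.4}, {"dp": [0, 0, 0], "delta_rot": [0, 0, 0], "fingers": 0.4}, {"dp": [0, 0, -0.05], "delta_rot": [0, 0, 0], "fingers": 0.4}, {"dp": [0, 0, -0.15], "delta_rot": [0, 0, 0], "fingers": 0.4}], "force": 40}}

```text
clock: 14.65
position: [0.4712, -0.3843, 0.1203]
ee_rot: [-0.002, 0.999, -0.033, -0.001]
contact_force: [0.4, 0.6, 0.8]
width: 0.0341
gripper_force: 0.0
```

Call:
{"api": "servo_tool", "payload": {"moves": [{"dp": [0, 0, -0.22], "delta_rot": [0, 0, 0], "fingers": 0.4}, {"dp": [0, 0, -0.22], "delta_rot": [0, 0, 0], "fingers": 0.4}, {"dp": [0, 0, -0.22], "delta_rot": [0, 0, 0], "fingers": 0.4}, {"dp": [0, 0, -0.22], "delta_rot": [0, 0, 0], "fingers": 0.4}, {"dp": [0, 0, 0], "delta_rot": [0, 0, 0], "fingers": 0.4}]}}

```text
clock: 15.15
position: [0.474, -0.3874, 0.3065]
ee_rot: [0.006, 0.999, -0.033, 0.007]
contact_force: [-0.1, -0.5, 0.8]
width: 0.0341
gripper_force: 0.0
```

```bash
python3 - <<'E'
from h import *
p,R,s=pose();print(p,R.as_euler('zyx',degrees=True),s['width'],s['qpos'])
R1=Rt(163.7);R0=R
# two stages: spin by +84 deg each so the short way is unambiguous
im,d,T,K=wrist('w6.png');hsv=cv2.cvtColor(im,cv2.COLOR_RGB2HSV);H,S,V=[hsv[...,i].astype(int) for i in range(3)]
m=((H<22)&(S>110)&(V>90)).astype(np.uint8);n,l,st,ce=cv2.connectedComponentsWithStats(m);k=1+np.argmax(st[1:,4]);v,u=np.where(l==k)
w=wray(T,K,np.c_[u,v],.018);print(cv2.minAreaRect((w[:,:2]*1000).astype(np.float32)))
plan([.53,.012,.31],Rt(163.7),28,.4)
E
```

```text
[ 0.47398557 -0.38742574  0.30652089] [  3.73316115   0.76838189 179.33013111] 0.03411336915933451 [-0.79956279  0.32284826  1.42987868  0.00149745  1.37113526  0.83602711]
((452.9610595703125, -384.5535888671875), (15.819649696350098, 110.4244155883789), 85.70845031738281)
{"dp":[0.006, -0.072, -0.002],"delta_rot":[0.01, 0.0, -1.04],"fingers":0.4}
{"dp":[0.013, -0.071, -0.002],"delta_rot":[0.01, 0.0, -1.04],"fingers":0.4}
{"dp":[0.02, -0.069, -0.002],"delta_rot":[0.01, 0.0, -1.04],"fingers":0.4}
{"dp":[0.027, -0.066, -0.002],"delta_rot":[0.01, 0.0, -1.04],"fingers":0.4}
{"dp":[0.034, -0.063, -0.002],"delta_rot":[0.01, 0.0, -1.04],"fingers":0.4}
{"dp":[0.041, -0.059, -0.001],"delta_rot":[0.01, 0.0, -1.04],"fingers":0.4}
{"dp":[0.046, -0.055, -0.001],"delta_rot":[0.01, 0.0, -1.04],"fingers":0.4}
{"dp":[0.052, -0.05, -0.001],"delta_rot":[0.01, 0.0, -1.04],"fingers":0.4}
{"dp":[0.057, -0.044, -0.001],"delta_rot":[0.01, 0.0, -1.04],"fingers":0.4}
{"dp":[0.061, -0.038, -0.001],"delta_rot":[0.01, 0.0, -1.04],"fingers":0.4}
{"dp":[0.065, -0.031, -0.001],"delta_rot":[0.01, 0.0, -1.04],"finge
[... 580 characters left out ...]
1, 0.0, -1.04],"fingers":0.4}
{"dp":[0.063, 0.034, -0.001],"delta_rot":[0.01, 0.0, -1.04],"fingers":0.4}
{"dp":[0.06, 0.04, -0.001],"delta_rot":[0.01, 0.0, -1.04],"fingers":0.4}
{"dp":[0.055, 0.046, -0.001],"delta_rot":[0.01, 0.0, -1.04],"fingers":0.4}
{"dp":[0.05, 0.052, -0.001],"delta_rot":[0.01, 0.0, -1.04],"fingers":0.4}
{"dp":[0.044, 0.057, -0.001],"delta_rot":[0.01, 0.0, -1.04],"fingers":0.4}
{"dp":[0.038, 0.061, -0.001],"delta_rot":[0.01, 0.0, -1.04],"fingers":0.4}
{"dp":[0.032, 0.065, -0.001],"delta_rot":[0.01, 0.0, -1.04],"fingers":0.4}
{"dp":[0.025, 0.067, -0.001],"delta_rot":[0.01, 0.0, -1.04],"fingers":0.4}
{"dp":[0.018, 0.07, -0.001],"delta_rot":[0.01, 0.0, -1.04],"fingers":0.4}
```

Call:
{"api": "servo_tool", "payload": {"moves": [{"dp": [0, 0, 0], "delta_rot": [0, 0, -1], "fingers": 0.4}, {"dp": [0, 0, 0], "delta_rot": [0, 0, -1], "fingers": 0.4}, {"dp": [0, 0, 0], "delta_rot": [0, 0, -1], "fingers": 0.4}, {"dp": [0, 0, 0], "delta_rot": [0, 0, -1], "fingers": 0.4}, {"dp": [0, 0, 0], "delta_rot": [0, 0, -1], "fingers": 0.4}]}}

```text
clock: 15.7
position: [0.4714, -0.3849, 0.2967]
ee_rot: [-0.001, 0.976, 0.218, 0.0]
contact_force: [-0.1, -0.1, 0.9]
width: 0.0339
gripper_force: 0.0
```

Call:
{"api": "servo_tool", "payload": {"moves": [{"dp": [0, 0, 0], "delta_rot": [0, 0, -1], "fingers": 0.4}, {"dp": [0, 0, 0], "delta_rot": [0, 0, -1], "fingers": 0.4}, {"dp": [0, 0, 0], "delta_rot": [0, 0, -1], "fingers": 0.4}, {"dp": [0, 0, 0], "delta_rot": [0, 0, -1], "fingers": 0.4}, {"dp": [0, 0, 0], "delta_rot": [0, 0, -1], "fingers": 0.4}]}}

```text
clock: 16.2
position: [0.4714, -0.385, 0.2967]
ee_rot: [-0.0, 0.892, 0.452, 0.001]
contact_force: [-0.0, 0.3, -0.7]
width: 0.0343
gripper_force: 0.0
```

Call:
{"api": "servo_tool", "payload": {"moves": [{"dp": [0, 0, 0], "delta_rot": [0, 0, -1], "fingers": 0.4}, {"dp": [0, 0, 0], "delta_rot": [0, 0, -1], "fingers": 0.4}, {"dp": [0, 0, 0], "delta_rot": [0, 0, -1], "fingers": 0.4}, {"dp": [0, 0, 0], "delta_rot": [0, 0, -1], "fingers": 0.4}, {"dp": [0, 0, 0], "delta_rot": [0, 0, -1], "fingers": 0.4}]}}

```text
clock: 16.7
position: [0.4715, -0.385, 0.2967]
ee_rot: [-0.0, 0.752, 0.659, 0.001]
contact_force: [-0.0, -0.1, 0.2]
width: 0.0341
gripper_force: 0.0
```

Call:
{"api": "servo_tool", "payload": {"moves": [{"dp": [0, 0, 0], "delta_rot": [0, 0, -1], "fingers": 0.4}, {"dp": [0, 0, 0], "delta_rot": [0, 0, -1], "fingers": 0.4}, {"dp": [0, 0, 0], "delta_rot": [0, 0, -1], "fingers": 0.4}, {"dp": [0, 0, 0], "delta_rot": [0, 0, -1], "fingers": 0.4}, {"dp": [0, 0, 0], "delta_rot": [0, 0, -1], "fingers": 0.4}]}}

```text
clock: 17.2
position: [0.4714, -0.385, 0.2967]
ee_rot: [-0.0, 0.566, 0.825, 0.001]
contact_force: [0.8, -0.1, -0.5]
width: 0.0342
gripper_force: 0.0
```

Call:
{"api": "servo_tool", "payload": {"moves": [{"dp": [0, 0, 0], "delta_rot": [0, 0, -1], "fingers": 0.4}, {"dp": [0, 0, 0], "delta_rot": [0, 0, -1], "fingers": 0.4}, {"dp": [0, 0, 0], "delta_rot": [0, 0, -1], "fingers": 0.4}, {"dp": [0, 0, 0], "delta_rot": [0, 0, -1], "fingers": 0.4}, {"dp": [0, 0, 0], "delta_rot": [0, 0, -1], "fingers": 0.4}]}}

```text
clock: 17.7
position: [0.4714, -0.385, 0.2967]
ee_rot: [0.0, 0.344, 0.939, 0.001]
contact_force: [-0.2, 0.5, 0.2]
width: 0.0338
gripper_force: 0.0
```

Call:
{"api": "servo_tool", "payload": {"moves": [{"dp": [0, 0, 0], "delta_rot": [0, 0, -1], "fingers": 0.4}, {"dp": [0, 0, 0], "delta_rot": [0, 0, -1], "fingers": 0.4}, {"dp": [0, 0, 0], "delta_rot": [0, 0, -1], "fingers": 0.4}, {"dp": [0, 0, 0], "delta_rot": [0, 0, -1], "fingers": 0.4}, {"dp": [0, 0, 0], "delta_rot": [0, 0, -0.2], "fingers": 0.4}]}}

```text
clock: 18.2
position: [0.4715, -0.385, 0.2969]
ee_rot: [0.0, 0.142, 0.99, 0.001]
contact_force: [-0.7, 0.3, -0.1]
width: 0.0342
gripper_force: 0.0
```

Call:
{"api": "servo_tool", "payload": {"moves": [{"dp": [0.029, 0.1, 0], "delta_rot": [0, 0, 0], "fingers": 0.4}, {"dp": [0.029, 0.2, 0], "delta_rot": [0, 0, 0], "fingers": 0.4}, {"dp": [0.029, 0.2, 0], "delta_rot": [0, 0, 0], "fingers": 0.4}, {"dp": [0.029, 0.2, 0], "delta_rot": [0, 0, 0], "fingers": 0.4}, {"dp": [0.029, 0.2, 0], "delta_rot": [0, 0, 0], "fingers": 0.4}]}}

```text
clock: 18.7
position: [0.4944, -0.2019, 0.2977]
ee_rot: [0.001, 0.144, 0.99, 0.0]
contact_force: [-0.0, 0.5, -0.0]
width: 0.0341
gripper_force: 0.0
```

Call:
{"api": "servo_tool", "payload": {"moves": [{"dp": [0.029, 0.2, 0], "delta_rot": [0, 0, 0], "fingers": 0.4}, {"dp": [0.029, 0.2, 0], "delta_rot": [0, 0, 0], "fingers": 0.4}, {"dp": [0.029, 0.2, 0], "delta_rot": [0, 0, 0], "fingers": 0.4}, {"dp": [0.029, 0.2, 0], "delta_rot": [0, 0, 0], "fingers": 0.4}, {"dp": [0.029, 0.2, 0], "delta_rot": [0, 0, 0], "fingers": 0.4}]}}

```text
clock: 19.2
position: [0.5227, -0.0021, 0.2977]
ee_rot: [0.001, 0.144, 0.99, -0.0]
contact_force: [0.3, -0.8, -0.3]
width: 0.0342
gripper_force: 0.0
```

Call:
{"api": "servo_tool", "payload": {"moves": [{"dp": [0, 0.1, 0], "delta_rot": [0, 0, 0], "fingers": 0.4}, {"dp": [0, 0, 0], "delta_rot": [0, 0, 0], "fingers": 0.4}, {"dp": [0, 0, 0], "delta_rot": [0, 0, 0], "fingers": 0.4}, {"dp": [0, 0, 0], "delta_rot": [0, 0, 0], "fingers": 0.4}]}}

```text
clock: 19.6
position: [0.5289, 0.0139, 0.2978]
ee_rot: [0.001, 0.143, 0.99, -0.001]
contact_force: [0.1, -0.4, 0.2]
width: 0.0342
gripper_force: 0.0
```

```bash
python3 - <<'E'
from h import *
p,R,s=pose();print(p,R.as_euler('zyx',degrees=True),s['width'],s['qpos'])
im,d,T,K=wrist('w7.png');W=wworld(d,T,K);np.savez('w7.npz',d=d,T=T,K=K)
L=loc(W.reshape(-1,3)).reshape(W.shape)
for lo,hi,n in((38,48,'slab'),(55,63,'ridge')):
    m=(L[...,2]>lo)&(L[...,2]<hi)&(L[...,0]>-62)&(L[...,0]<26)&(abs(L[...,1])<47);w=L[m]
    print(n,len(w),np.round(np.median(w,0),1),cv2.minAreaRect(w[:,:2].astype(np.float32)),np.percentile(w,[2,98],axis=0).round(1).tolist())
E
```

```text
[0.52892463 0.01392722 0.29781372] [-1.63507064e+02  1.15320056e-01  1.79916078e+02] 0.03416880205725758 [-1.04524307e-01  2.09591397e-01  1.61197520e+00 -1.28769564e-03
  1.31787170e+00 -1.38714519e+00]
slab 4565 [-22.1   1.5  43.5] ((-16.02396583557129, 0.2648582458496094), (93.48252868652344, 84.03370666503906), 89.96927642822266) [[-57.3, -41.8, 41.4], [19.0, 41.0, 45.2]]
ridge 583 [-16.4  -0.7  59.5] ((-17.15045166015625, 1.9299850463867188), (86.28693389892578, 90.1316146850586), 0.0026252884417772293) [[-43.8, -28.3, 56.6], [25.9, 47.0, 62.5]]
```

View pics/w7.png

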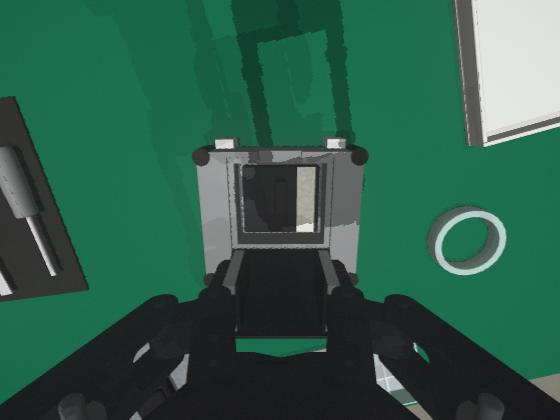

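The wrist view shows the open bay with the pack at columns 243–320 and rows 165–235. The ridge is at column 280, rows 178–215, and the cover sits behind it near row 250. I'll refine the ridge position and plan the approach.

```bash
python3 - <<'E'
from h import *
z=np.load('w7.npz');W=wworld(z['d'],z['T'],z['K']);L=loc(W.reshape(-1,3)).reshape(W.shape)
m=(L[...,2]>55)&(L[...,2]<64)&(L[...,0]>-50)&(L[...,0]<14)&(abs(L[...,1])<20);w=L[m]
print(len(w),w.mean(0),cv2.minAreaRect(w[:,:2].astype(np.float32)),np.percentile(w,[3,97],axis=0).round(1).tolist(),np.median(w[:,2]))
m=(L[...,2]>40)&(L[...,2]<47)&(L[...,0]>-61)&(L[...,0]<25)&(abs(L[...,1])<46);s=L[m];print('slab',cv2.minAreaRect(s[:,:2].astype(np.float32)))
xy=C+B.T@np.array([-18,-.5])/1000;print(xy);p,R,_=pose();print(loc(p))
plan([*xy,.18],Rt(163.7),5,.5);
E
```

```text
492 [-19.66941357  -0.75946589  59.43694005] ((-19.017894744873047, -0.6834182739257812), (11.10312557220459, 50.046897888183594), 89.51656341552734) [[-43.1, -6.2, 58.1], [4.2, 4.7, 60.6]] 59.47763516395055
slab ((-19.171192169189453, -0.5357284545898438), (77.61132049560547, 86.08390045166016), 0.10854586958885193)
[0.54288317 0.0091721 ]
[[-3.25317324e+01 -4.66312483e-02  2.97913855e+02]]
{"dp":[-0.014, -0.0, 0.118],"delta_rot":[-0.0, 0.01, -0.01],"fingers":0.5}
{"dp":[-0.014, -0.0, 0.118],"delta_rot":[-0.0, 0.01, -0.01],"fingers":0.5}
{"dp":[-0.014, -0.0, 0.118],"delta_rot":[-0.0, 0.01, -0.01],"fingers":0.5}
{"dp":[-0.014, -0.0, 0.118],"delta_rot":[-0.0, 0.01, -0.01],"fingers":0.5}
{"dp":[-0.014, -0.0, 0.118],"delta_rot":[-0.0, 0.01, -0.01],"fingers":0.5}
```

Call:
{"api": "servo_tool", "payload": {"moves": [{"dp": [-0.014, -0.001, 0.1], "delta_rot": [0, 0, 0], "fingers": 0.4}, {"dp": [-0.014, -0.001, 0.17], "delta_rot": [0, 0, 0], "fingers": 0.4}, {"dp": [-0.014, -0.001, 0.17], "delta_rot": [0, 0, 0], "fingers": 0.4}, {"dp": [-0.014, 0, 0.17], "delta_rot": [0, 0, 0], "fingers": 0.4}, {"dp": [-0.012, 0, 0.13], "delta_rot": [0, 0, 0], "fingers": 0.4}], "force": 60}}

```text
clock: 20.15
position: [0.542, 0.0087, 0.1482]
ee_rot: [0.001, 0.144, 0.99, -0.0]
contact_force: [0.7, -0.6, 0.4]
width: 0.0339
gripper_force: 0.0
```

Call:
{"api": "servo_tool", "payload": {"moves": [{"dp": [0, 0, 0.07], "delta_rot": [0, 0, 0], "fingers": 0.4}, {"dp": [0, 0, 0.04], "delta_rot": [0, 0, 0], "fingers": 0.4}, {"dp": [0, 0, 0.02], "delta_rot": [0, 0, 0], "fingers": 0.4}, {"dp": [0, 0, 0], "delta_rot": [0, 0, 0], "fingers": 0.4}, {"dp": [0, 0, 0], "delta_rot": [0, 0, 0], "fingers": 0.4}]}}

```text
clock: 20.65
position: [0.5435, 0.0097, 0.125]
ee_rot: [0.002, 0.143, 0.99, -0.0]
contact_force: [0.2, -0.1, 0.0]
width: 0.0342
gripper_force: 0.0
```

```bash
python3 - <<'E'
from h import *
p,R,s=pose();print(p,loc(p),R.as_euler('zyx',degrees=True),s['width'],s['contact_force'])
E
```

```text
[0.54347043 0.00968055 0.12496667] [[-17.57905739   0.15284125 124.96667372]] [-163.54321676    0.26980246  179.93393663] 0.03423772336482991 [ 0.20884592 -0.05263282  0.04848601]
```

Call:
{"api": "servo_tool", "payload": {"moves": [{"dp": [0.005, -0.003, 0.012], "delta_rot": [0, 0, 0], "fingers": 0.4}, {"dp": [0, 0, 0], "delta_rot": [0, 0, 0], "fingers": 0.25}, {"dp": [0, 0, 0], "delta_rot": [0, 0, 0], "fingers": 0.1}, {"dp": [0, 0, 0], "delta_rot": [0, 0, 0], "fingers": 0}, {"dp": [0, 0, 0], "delta_rot": [0, 0, 0], "fingers": 0}]}}

```text
clock: 21.15
position: [0.5418, 0.0097, 0.1222]
ee_rot: [0.002, 0.143, 0.99, -0.0]
contact_force: [-0.9, -0.1, 5.8]
width: 0.0101
gripper_force: 59.4
```

Call:
{"api": "servo_tool", "payload": {"moves": [{"dp": [0, 0, -0.02], "delta_rot": [0, 0, 0], "fingers": 0}, {"dp": [0, 0, -0.05], "delta_rot": [0, 0, 0], "fingers": 0}, {"dp": [0, 0, -0.05], "delta_rot": [0, 0, 0], "fingers": 0}, {"dp": [0, 0, 0], "delta_rot": [0, 0, 0], "fingers": 0}]}}

```text
clock: 21.55
position: [0.5429, 0.0096, 0.1474]
ee_rot: [0.003, 0.143, 0.99, -0.0]
contact_force: [0.3, 0.1, -0.9]
width: 0.0104
gripper_force: 58.6
```

```bash
python3 - <<'E'
from h import *
p,R,s=pose();print(p,loc(p),R.as_euler('zyx',degrees=True),s['width'],s['contact_force'])
im,d,T,K=wrist('w8.png');W=wworld(d,T,K);L=loc(W.reshape(-1,3)).reshape(W.shape)
m=(L[...,2]>50)&(L[...,2]<110)&(L[...,0]>-63)&(L[...,0]<-20)&(abs(L[...,1])<46);s=L[m];print(len(s),np.median(s,0),np.percentile(s,[2,98],axis=0).round(1))
E
```

```text
[0.54289395 0.00958786 0.14742709] [[-1.81063480e+01 -9.79283537e-02  1.47427087e+02]] [-163.56831734    0.37777795  179.92446078] 0.010363127731673886 [ 0.30891603  0.11443775 -0.90441011]
12761 [-38.27348426  -0.25308784  68.82813784] [[-56.4 -40.4  60.7]
 [-21.2  40.3 104.2]]
```

View pics/w8.png

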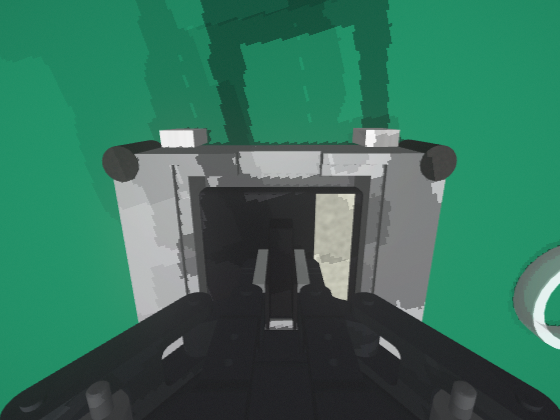

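The pack is held: its slab top now reads 69 mm, so it has lifted 25 mm with the grip. Next I carry it to the tray.

```bash
python3 - <<'E'
from h import *
p,R,s=pose();p1=np.array([.535,.012,.26]);plan(p1,Rt(163.7),3,0);print();plan([.462,.321,.24],Rt(180),9,0,p1,Rt(163.7))
E
```

```text
{"dp":[0.012, 0.0, -0.189],"delta_rot":[0.0, 0.02, -0.01],"fingers":0}
{"dp":[0.012, 0.0, -0.189],"delta_rot":[0.0, 0.02, -0.01],"fingers":0}
{"dp":[0.013, 0.0, -0.189],"delta_rot":[0.0, 0.02, -0.01],"fingers":0}

{"dp":[0.087, 0.153, 0.011],"delta_rot":[0.0, 0.0, -0.32],"fingers":0}
{"dp":[0.082, 0.156, 0.011],"delta_rot":[0.0, 0.0, -0.32],"fingers":0}
{"dp":[0.077, 0.159, 0.011],"delta_rot":[0.0, 0.0, -0.32],"fingers":0}
{"dp":[0.072, 0.161, 0.011],"delta_rot":[0.0, 0.0, -0.32],"fingers":0}
{"dp":[0.067, 0.163, 0.011],"delta_rot":[0.0, 0.0, -0.32],"fingers":0}
{"dp":[0.062, 0.165, 0.011],"delta_rot":[0.0, 0.0, -0.32],"fingers":0}
{"dp":[0.057, 0.167, 0.011],"delta_rot":[0.0, 0.0, -0.32],"fingers":0}
{"dp":[0.051, 0.169, 0.011],"delta_rot":[0.0, 0.0, -0.32],"fingers":0}
{"dp":[0.046, 0.17, 0.011],"delta_rot":[0.0, 0.0, -0.32],"fingers":0}
```

Call:
{"api": "servo_tool", "payload": {"moves": [{"dp": [0.006, 0, -0.1], "delta_rot": [0, 0, 0], "fingers": 0}, {"dp": [0.012, 0, -0.18], "delta_rot": [0, 0, 0], "fingers": 0}, {"dp": [0.012, 0, -0.18], "delta_rot": [0, 0, 0], "fingers": 0}, {"dp": [0.01, 0, -0.11], "delta_rot": [0, 0, 0], "fingers": 0}]}}

```text
clock: 22.0
position: [0.5343, 0.012, 0.2621]
ee_rot: [0.003, 0.143, 0.99, -0.0]
contact_force: [0.4, -0.7, -1.5]
width: 0.0102
gripper_force: 58.7
```

Call:
{"api": "servo_tool", "payload": {"moves": [{"dp": [0.04, 0.08, 0.005], "delta_rot": [0, 0, -0.16], "fingers": 0}, {"dp": [0.047, 0.073, 0.006], "delta_rot": [0, 0, -0.16], "fingers": 0}, {"dp": [0.082, 0.156, 0.011], "delta_rot": [0, 0, -0.32], "fingers": 0}, {"dp": [0.077, 0.159, 0.011], "delta_rot": [0, 0, -0.32], "fingers": 0}, {"dp": [0.072, 0.161, 0.011], "delta_rot": [0, 0, -0.32], "fingers": 0}]}}

```text
clock: 22.5
position: [0.5008, 0.1503, 0.2503]
ee_rot: [0.001, 0.079, 0.997, -0.0]
contact_force: [-0.2, 0.1, -1.3]
width: 0.01
gripper_force: 58.8
```

Call:
{"api": "servo_tool", "payload": {"moves": [{"dp": [0.067, 0.163, 0.011], "delta_rot": [0, 0, -0.32], "fingers": 0}, {"dp": [0.062, 0.165, 0.011], "delta_rot": [0, 0, -0.32], "fingers": 0}, {"dp": [0.057, 0.167, 0.011], "delta_rot": [0, 0, -0.32], "fingers": 0}, {"dp": [0.051, 0.169, 0.011], "delta_rot": [0, 0, -0.32], "fingers": 0}, {"dp": [0.023, 0.09, 0.006], "delta_rot": [0, 0, -0.16], "fingers": 0}]}}

```text
clock: 23.0
position: [0.4637, 0.3072, 0.2399]
ee_rot: [0.001, 0.006, 1.0, -0.0]
contact_force: [-0.6, 0.0, -1.2]
width: 0.0103
gripper_force: 58.8
```

Call:
{"api": "servo_tool", "payload": {"moves": [{"dp": [0.023, 0.08, 0.005], "delta_rot": [0, 0, -0.16], "fingers": 0}, {"dp": [0, 0, 0], "delta_rot": [0, 0, 0], "fingers": 0}, {"dp": [0, 0, 0], "delta_rot": [0, 0, 0], "fingers": 0}, {"dp": [0, 0, 0], "delta_rot": [0, 0, 0], "fingers": 0}]}}

```text
clock: 23.4
position: [0.4608, 0.3199, 0.2393]
ee_rot: [0.001, -0.0, 1.0, -0.001]
contact_force: [0.1, -0.7, -1.9]
width: 0.0098
gripper_force: 58.8
```

```bash
python3 - <<'E'
from h import *
p,R,s=pose();print(p,R.as_euler('zyx',degrees=True),s['width'],s['contact_force'],cover())
im,d,T,K=wrist('w9.png');W=wworld(d,T,K)*1000
X,Y,Z=W[...,0],W[...,1],W[...,2]
near=(abs(X-462)<130)&(abs(Y-321)<120)
m=near&(Z>28)&(Z<37);print('rim x',np.percentile(X[m],[1,99]),'y',np.percentile(Y[m],[1,99]),m.sum())
m=near&(Z>2.5)&(Z<9)&(im.min(2)>130);print('floor',np.median(Z[m]),np.percentile(X[m],[1,99]),np.percentile(Y[m],[1,99]))
m=near&(Z>150)&(Z<190);print('slab',np.percentile(X[m],[1,50,99]),np.percentile(Y[m],[1,50,99]),np.median(Z[m]))
m=(abs(X-462)<45)&(abs(Y-321)<48)&(Z>155)&(Z<172);A=np.c_[X[m],Y[m],np.ones(m.sum())];print('slab plane slopes',np.linalg.lstsq(A,Z[m],rcond=None)[0],m.sum())
E
```

```text
[0.46083521 0.31988359 0.23933256] [1.79987699e+02 1.66460191e-01 1.79902181e+02] 0.009757598511061245 [ 0.10613794 -0.66204954 -1.94991859] (np.float64(111.46212848050978), np.float64(163.01165103525275), 868)
rim x [371.64875056 544.04181913] y [245.13431329 403.8980286 ] 2424
floor 4.5172980522388 [377.66820204 453.57735396] [250.93866622 398.70516187]
slab [422.27435086 446.23353842 484.48228912] [277.88214955 319.86497271 361.30588015] 160.8841668001615
slab plane slopes [7.36837594e-03 4.05354343e-03 1.56167857e+02] 12563
```

Call:
{"api": "servo_tool", "payload": {"moves": [{"dp": [0, 0.01, 0.1], "delta_rot": [0, 0, 0], "fingers": 0}, {"dp": [0, 0.01, 0.18], "delta_rot": [0, 0, 0], "fingers": 0}, {"dp": [0, 0, 0.17], "delta_rot": [0, 0, 0], "fingers": 0}, {"dp": [0, 0, 0.12], "delta_rot": [0, 0, 0], "fingers": 0}, {"dp": [0, 0, 0.05], "delta_rot": [0, 0, 0], "fingers": 0}]}}

```text
clock: 24.0
position: [0.46, 0.3233, 0.1131]
ee_rot: [-0.001, 0.0, 1.0, -0.002]
contact_force: [-0.6, 0.7, -1.3]
width: 0.0099
gripper_force: 58.8
```

Call:
{"api": "servo_tool", "payload": {"moves": [{"dp": [0, 0, 0.03], "delta_rot": [0, 0, 0], "fingers": 0}, {"dp": [0, 0, 0.02], "delta_rot": [0, 0, 0], "fingers": 0}, {"dp": [0, 0, 0.01], "delta_rot": [0, 0, 0], "fingers": 0}, {"dp": [0, 0, 0], "delta_rot": [0, 0, 0], "fingers": 0}, {"dp": [0, 0, 0], "delta_rot": [0, 0, 0], "fingers": 0}]}}

```text
clock: 24.5
position: [0.4614, 0.325, 0.1042]
ee_rot: [0.002, -0.001, 1.0, -0.0]
contact_force: [-0.1, 1.0, -0.8]
width: 0.01
gripper_force: 58.8
```

Still about 6 mm to go, so I'm creeping down.

Call:
{"api": "servo_tool", "payload": {"moves": [{"dp": [0, 0, 0.008], "delta_rot": [0, 0, 0], "fingers": 0}, {"dp": [0, 0, 0.007], "delta_rot": [0, 0, 0], "fingers": 0}, {"dp": [0, 0, 0.006], "delta_rot": [0, 0, 0], "fingers": 0}, {"dp": [0, 0, 0.004], "delta_rot": [0, 0, 0], "fingers": 0}, {"dp": [0, 0, 0], "delta_rot": [0, 0, 0], "fingers": 0}]}}

```text
clock: 25.0
position: [0.4609, 0.3246, 0.0982]
ee_rot: [0.001, -0.001, 1.0, -0.001]
contact_force: [-0.3, -0.2, -2.8]
width: 0.0102
gripper_force: 58.8
```

Call:
{"api": "servo_tool", "payload": {"moves": [{"dp": [0, 0, 0.003], "delta_rot": [0, 0, 0], "fingers": 0}, {"dp": [0, 0, 0], "delta_rot": [0, 0, 0], "fingers": 0}]}}

```text
clock: 25.2
position: [0.461, 0.3247, 0.0977]
ee_rot: [0.001, -0.001, 1.0, -0.0]
contact_force: [0.0, 0.7, -1.4]
width: 0.0096
gripper_force: 58.8
```

Call:
{"api": "servo_tool", "payload": {"moves": [{"dp": [0, 0, 0.003], "delta_rot": [0, 0, 0], "fingers": 0}, {"dp": [0, 0, 0], "delta_rot": [0, 0, 0], "fingers": 0}]}}

```text
clock: 25.4
position: [0.4611, 0.3247, 0.0973]
ee_rot: [0.002, -0.001, 1.0, -0.0]
contact_force: [0.6, 0.3, -0.2]
width: 0.0107
gripper_force: 59.0
```

Call:
{"api": "servo_tool", "payload": {"moves": [{"dp": [0, 0, 0.003], "delta_rot": [0, 0, 0], "fingers": 0}, {"dp": [0, 0, 0], "delta_rot": [0, 0, 0], "fingers": 0}]}}

```text
clock: 25.6
position: [0.4611, 0.3247, 0.0973]
ee_rot: [0.002, -0.001, 1.0, -0.0]
contact_force: [-1.4, -0.8, 5.9]
width: 0.01
gripper_force: 59.6
```

Contact felt (about 6 N). I'm releasing and retreating upward.

Call:
{"api": "servo_tool", "payload": {"moves": [{"dp": [0, 0, 0], "delta_rot": [0, 0, 0], "fingers": 0.15}, {"dp": [0, 0, 0], "delta_rot": [0, 0, 0], "fingers": 0.4}, {"dp": [0, 0, 0], "delta_rot": [0, 0, 0], "fingers": 0.4}, {"dp": [0, 0, -0.05], "delta_rot": [0, 0, 0], "fingers": 0.4}, {"dp": [0, 0, -0.15], "delta_rot": [0, 0, 0], "fingers": 0.4}]}}

```text
clock: 26.1
position: [0.4593, 0.3238, 0.1349]
ee_rot: [-0.001, -0.001, 1.0, -0.002]
contact_force: [0.7, -0.2, 0.1]
width: 0.0341
gripper_force: 0.0
```

Call:
{"api": "servo_tool", "payload": {"moves": [{"dp": [0, 0, -0.2], "delta_rot": [0, 0, 0], "fingers": 0.4}, {"dp": [0.1, 0, -0.2], "delta_rot": [0, 0, 0], "fingers": 0.4}, {"dp": [0.15, 0, -0.2], "delta_rot": [0, 0, 0], "fingers": 0.4}, {"dp": [0.1, 0, -0.1], "delta_rot": [0, 0, 0], "fingers": 0.4}, {"dp": [0, 0, 0], "delta_rot": [0, 0, 0], "fingers": 0.4}]}}

```text
clock: 26.6
position: [0.3893, 0.3254, 0.2806]
ee_rot: [0.004, -0.001, 1.0, 0.002]
contact_force: [0.7, -0.4, -0.0]
width: 0.0341
gripper_force: 0.0
```

```bash
python3 - <<'E'
from h import *
p,R,s=pose();print(p,s['clock'],s['contact_force'],cover())
a,_=grab('top');b,_=grab('scene')
cv2.imwrite('pics/end.png',cv2.resize(np.hstack([a,b])[:,:,::-1],(800,300),interpolation=cv2.INTER_AREA))
im,d=grab('scene');L=world('scene',d)*1000
m=(abs(L[...,0]-461)<80)&(abs(L[...,1]-325)<70)&(im.max(2)<90)&(L[...,2]<60);w=L[m];print(len(w),np.percentile(w,[2,50,98],axis=0).round(0))
E
```

```text
[0.38929218 0.32540108 0.28062927] 26.6 [ 0.74587198 -0.42431685 -0.01352177] (np.float64(111.60320522908843), np.float64(163.04623107206334), 869)
434 [[428. 280.  10.]
 [469. 308.  20.]
 [502. 345.  36.]]
```

View pics/end.png

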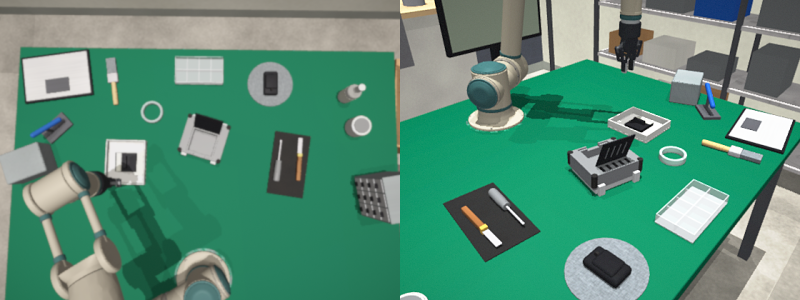

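The pack lies flat in the tray (slab top about 20 mm, ridge up). The pry tool is on the pad beside the screwdriver, the cover stands open at 111.6°, and the tape has not moved.

```bash
python3 -c "
from rig import manip;print(manip.sign_off())"
```

```text
the job is handed in; nothing more can be done
None
```

The job is handed in at about 27 s (limit 72 s): cover levered up with the pry tool and open at its stop, spent pack lying flat and ridge up in the tray, pry tool back on the pad, screwdriver and tape not touched.

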